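Press a glued carton in the ratchet clamp, free it and file it

ROBOT

A 6-joint arm with a two-finger parallel gripper is mounted at the origin on a cart in front of the work surface, level with it; the furniture and walls round the work are solid. World frame = base frame: x ahead of the robot, y to its left, z up, the work surface at z = 0. Lengths are in mm, angles in degrees, forces in N, time in s.
With the tool pointing down it reaches from about 300 to 850 mm from the base axis. Payload 4.2 kg.
Tool frame: the origin (TCP) lies at the very end of the fingers, on their centre line; the grasp point (between the pads) lies 19 mm behind it (env.grasp_offset is the distance from the TCP to the grasp point, in mm); z points along the fingers, y is the line along which they close (so a half turn about z gives the same grasp; the last joint's range is limited). The gripper opens to 91 mm and grips with 3 to 60 N. Pads are 32 mm wide; open, the fingers measure 118 mm over their backs; the gripper's body (76 mm by 178 mm) begins 60 mm behind the grasp point.
Start: joints at [71.333, 18.312, 89.639, -0, 72.044, -1.146], TCP at [173.11, 548.34, 213.976] pointing down, gripper open.
Joint ranges: [-177.97, 177.97], [-48.28, 115.42], [12.27, 149.76], [-77.06, 257.06], [2.81, 150.46], [-146.56, 146.56]. Speed limits (degrees/s): [147.25, 147.25, 180, 180, 180, 180].

INTERFACE

Orientations are given as [roll, pitch, yaw] about the fixed x, y, z axes, in that order (R = Rz(yaw) Ry(pitch) Rx(roll)).
In Python, from workcell import env, eyes gives the robot as it stands.
- The arm moves only by the tool send_rows, never from a script. Its arguments are lists of equal length, an entry for each row: "grip": the opening, from -1 (shut) to 1 (fully open), so that 0 is half open; "xyz": the shift along the world's x, y, z in m, a list of three; "yaw": the turn about the world's z in degrees. A call has 1 to 8 rows; each row is the pose to reach, as a shift and turn from the pose commanded when the call began; what a row does not reach only later rows make up. A row lasts 1/12 s, in which the tool goes at most 41.7 mm and 7.16 degrees, less where a joint would pass 70% of its speed; a pose out of reach is approached as far as the arm can. A call with a gripper value outside its range is refused whole. The fingers move at their own pace and stop on an object; "grip_force" is the grip in N (left out, the last holds). Time passes only in rows, so rows that repeat a pose let the fingers close. It gives the time, the measured TCP pose, the force, the opening and the grip force at its end, in the units of the state.
- env.state(): the state, without advancing time (a new reading comes with each control period).
- eyes.grab_frame(name): name is "scene" or "top" or "wrist"; returns a dict with "frame" (384x512x3 uint8, red, green, blue), "fx", "fy", "cx", "cy" (pixels), "pose" (4x4, takes a point from camera to world coordinates). Camera axes: x right, y down, z forward; pixel columns grow to the right and rows downward; lengths in mm; the calibration is good to about 2 mm. A picture is of the moment at which its call begins. There is no depth.
- env.job_done(): hands the job in; it is judged then, once.
The state is a dict: "time_s": time; "qpos": joint angles; "qvel": joint speeds; "effort": joint torques, N m; "ee_pos": TCP position; "ee_rot": TCP orientation; "force": force on the tool from outside, world axes, zero at the start; "torque": the same for the moment, N m; "gripper_width": finger opening in mm; "gripper_force": force on a finger pad.
Only numpy, scipy, OpenCV 4.12 (cv2) and the standard library are available. Lean on these libraries where they do the work, as an engineer would, in place of code of your own. Each camera call takes 0.05 s, during which the arm holds its last target. There are 200 camera calls.

TASK

The flat carton standing in the desk clamp has freshly glued flaps that need pressing: pump the clamp's trigger until the jaw's rubber cushion has closed on the carton and is clearly pushed in by it (but not bottomed), and let go of the trigger so the ratchet alone holds it for a second or two. Then press the release under its guard until the jaw has sprung fully home, and stand the carton on its long edge in the wide slot of the wooden letter sorter. Do not shift the cup, the tub or the stapler.

Things in the scene. Friction and masses are not known exactly. Their poses are not given: they have to be found in the camera images.
- clamp: ratchet clamp screwed to the desk. Origin: on the desk top, in its frame the jaw advances along +y, the front (release side, towards the robot) is -x, z up. Light wood foot board 110 x 300 x 22 mm (y from -185 to +115 mm) on which the carton stands; grey head housing x +-40, y -180 to -60 mm, top at z = 66 mm. A toothed rod runs through the head and sticks out at the -y end (to y = -245 mm, z = 45 mm)
- grip_post (a point): middle of the upright black fixed grip post of the clamp (24 mm in x, 16 mm in y; from the housing top to z = 143 mm); this point is 112 mm above the desk. Squeeze trigger and post together in a grip from above closing along the clamp's y: 48 mm over both at rest (post outer face to trigger outer face), about 31 mm at full stroke at this height
- trigger_face (a point): on the black upright trigger lever (22 mm in x, 12 mm in y, top at z = 140 mm), centre of its outer (+y) face, 112 mm above the desk. The lever is hinged along the clamp's x at z = 50 mm and swings towards the post (-y); the finger force needed is about 5 to 15 N
- trigger (a joint): trigger angle, rad: 0 at rest (spring return), 0.28 at its stop. One full stroke (beyond about 0.25) and return advances the jaw by one 8 mm tooth; a stroke below about 0.2 gains nothing. It must come back to 0 between strokes. It takes 2 to 6 strokes in all, depending on where the heel stands
- jaw (a joint): advance of the steel jaw along the clamp's +y, m: 0 fully home (open), max 0.056; it is held on teeth every 0.008 and springs back to 0 in about 0.4 s while the release is held down
- cushion (a joint): how far the spring-loaded black rubber cushion (90 x 10 x 44 mm, top at z = 68 mm) on the jaw is pushed back into it, m: 0 free, 0.024 bottomed. Over 0.003 is a firm hold; keep it below 0.021 throughout (a stroke pushes it up to about 0.011 further while the trigger is squeezed, 0.008 when let go)
- pad_face (a point): centre of the cushion's pressing face, which looks along the clamp's +y; 45 mm above the desk
- heel_face (a point): centre of the pressing face of the fixed heel jaw (100 mm wide, 45 mm high, top 67 mm above the desk) at the +y end of the foot board; the face looks along the clamp's -y. The cushion pushes the carton against it
- release_top (a point): centre of the top of the round steel release button (20 mm diameter), on a sloping pod at the front of the head, 56 mm above the desk. Its own z axis is the outward normal: 35 degrees from vertical, leaning to the clamp's -x. Press against z. A 56 mm wide guard hood hangs 48 mm above it and reaches 10 mm in front of it, so it can only be reached from the front with the tool tilted about 30 to 45 degrees; shut fingers fit
- release (a joint): how far the release button is pressed, m: 0 out, 0.008 fully in; spring, about 2 N at first and 5 N fully in; press it fully: the teeth are freed from about 0.006
- carton: flat yellow carton, 90 (its x) x 130 (its y) x 22 mm (its z), 0.1 to 0.2 kg; origin at the centre of one large face. It starts standing on a long edge on the foot board between cushion and heel: its x axis vertical, its 22 mm thickness along the clamp's y, top 112 mm above the desk. Grip it across its thickness near the top edge
- carton_mid (a point): middle of the carton (45 mm above its lower edge when it stands)
- slot (a point): centre of the floor of the wide slot of the wooden letter sorter, 6 mm above the desk. The sorter is fixed, its slots run along this point's x, 150 mm long and open at both ends; the wide slot is 48 mm across (y), between upright walls 5 mm thick whose tops are 54 mm above the slot floor. The narrow slot beside it (22 mm, at -y) is not for the carton
- cup: white mug standing to the left of the clamp, beyond the sorter, 84 mm across, 97 mm high; leave it
- tub: white jar standing behind the clamp, 71 mm across, 114 mm high; leave it
- stapler: blue stapler lying at the front edge of the desk, 125 x 30 x 43 mm; leave it

How it is judged:
By the outcome, as a careful person would: the job done as asked, in the order asked, and still so for the second after the job is handed in, with the robot touching nothing.
It also fails if it takes over 72 s, if anything falls off the work surface, if the arm or the gripper's body presses on something with over 40 N, if the wrist force passes 120 N, or if a joint passes its speed limit or range.

## Working session

There is one attempt and no reset: what is moved stays moved. The work goes in short steps, Python scripts to look and compute and a tool call to move; the robot and the scene stay as the last step left them, time stands still between calls to the robot, and variables do not carry over. Pictures are saved under pics/ and viewed, at most 10 in all, crops included, and the job is handed in when it is done.

Besides the shell and the picture viewer there is one more tool, called after ">>>" by a JSON object that holds its "method" and its "body", one argument or row to a line. send_rows: Moves the arm, as the interface text tells. Its arguments: {"type":"object","properties":{"grip":{"type":"array"},"xyz":{"type":"array"},"yaw":{"type":"array"},"grip_force":{"type":"number"}},"required":["grip","xyz","yaw"]}

```bash
mkdir -p pics; ls -la; cat > h.py <<'E'
import numpy as np, cv2, json
from workcell import env, eyes
def snap(n,f):
    d=eyes.grab_frame(n); cv2.imwrite(f'pics/{f}.png',d['frame'][:,:,::-1])
    np.savez(f'pics/{f}.npz',**{k:np.array(v) for k,v in d.items()}); return d
def ray(d,u,v):
    P=np.array(d['pose']); r=P[:3,:3]@[(u-d['cx'])/d['fx'],(v-d['cy'])/d['fy'],1]; return P[:3,3],r
def onz(d,u,v,z):
    o,r=ray(d,u,v); return (o+r*(z-o[2])/r[2]).round(1)
def proj(d,p):
    P=np.array(d['pose']); c=P[:3,:3].T@(np.array(p)-P[:3,3]); return (d['fx']*c[0]/c[2]+d['cx'],d['fy']*c[1]/c[2]+d['cy'])
def load(f): return {k:v for k,v in np.load(f'pics/{f}.npz').items()}
E
python3 - <<'E'
from h import *
a=snap('top','t0'); b=snap('scene','s0')
for n,d in(('t',a),('s',b)): print(n,d['fx'],d['cx'],d['cy'],np.array(d['pose']).round(2).tolist())
im=np.hstack([cv2.imread('pics/t0.png'),cv2.imread('pics/s0.png')])
print({k:v for k,v in env.state().items()}); print([x for x in dir(env) if x[0]!='_'])
E
```

```text
total 12
drwxr-xr-x  3 agent agent 4096 Dec  1 03:33 .
drwxr-xr-x 23 root  root  4096 Dec  1 03:33 ..
drwxr-xr-x  2 agent agent 4096 Dec  1 03:33 pics
t 444.8247860390817 262.0556822898712 190.41697941700312 [[0.01, -1.0, 0.1, 461.4], [-1.0, -0.01, 0.02, 69.55], [-0.02, -0.1, -0.99, 1391.53], [0.0, 0.0, 0.0, 1.0]]
s 454.6156774495277 249.85548207659545 183.67111312947532 [[0.91, -0.28, 0.32, 125.27], [-0.42, -0.61, 0.67, -848.02], [0.01, -0.74, -0.68, 1051.04], [0.0, 0.0, 0.0, 1.0]]
{'time_s': 0.1, 'qpos': array([ 7.13334506e+01,  1.83470080e+01,  8.96977112e+01,  2.17051352e-03,
        7.20433489e+01, -1.14651784e+00]), 'qvel': array([ 0.05761865, -0.1059247 , -0.10298949, -0.025488  , -0.04898795,
        0.0231554 ]), 'effort': array([-2.86293534e-04, -4.13327157e+01, -2.32515407e+01,  7.28905946e-02,
        4.20546310e-02, -4.85980263e-05]), 'ee_pos': array([172.95178997, 547.91661312, 213.22562557]), 'ee_rot': array([-1.79911991e+02, -3.82551359e-03,  1.62479295e+02]), 'force': array([-0.14937143, -0.24352652, -0.29412572]), 'torque': array([-0.03368776, -0.0283529 , -0.04088569]), 'gripper_force': 0.0, 'gripper_width': 91.4075050307547}
['Unreachable', 'grasp_offset', 'job_done', 'state']
```

View pics/t0.png

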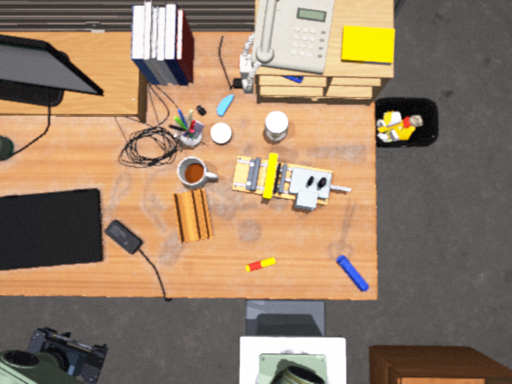

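View pics/s0.png

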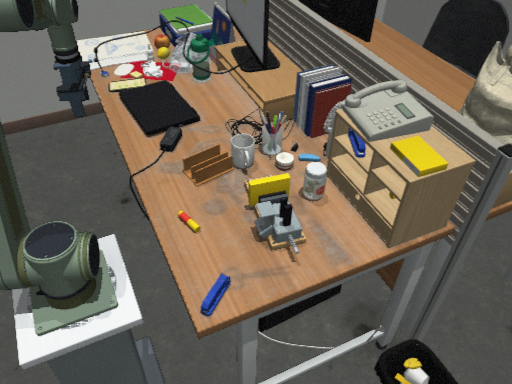

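```bash
python3 - <<'E'
import cv2,numpy as np
t=cv2.imread('pics/t0.png');s=cv2.imread('pics/s0.png')
a=cv2.resize(t[140:280,165:365],None,fx=4,fy=4,interpolation=2)
cv2.imwrite('pics/t0c.png',a)
b=cv2.resize(s[140:265,175:335],None,fx=4.8,fy=4.8,interpolation=2);cv2.imwrite('pics/s0c.png',b)
E
```

```text
(no output)
```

View pics/t0c.png

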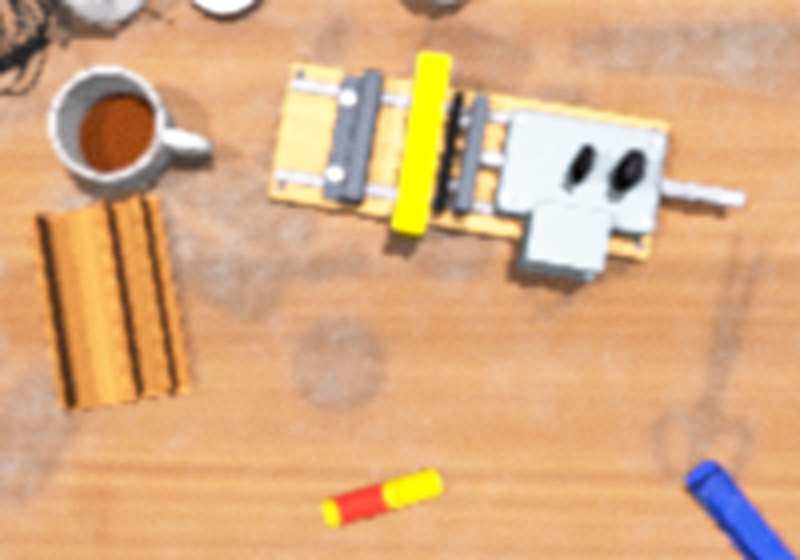

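View pics/s0c.png

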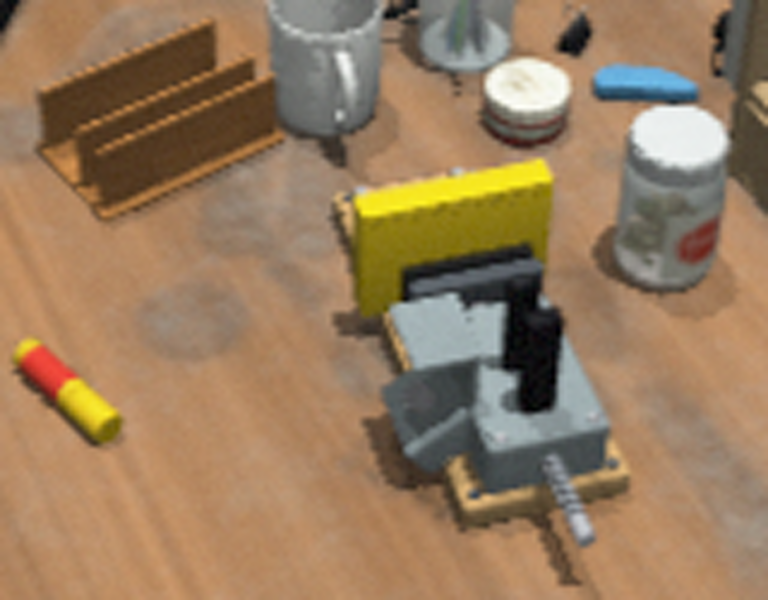

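```bash
python3 - <<'E'
from h import *
d=load('t0'); c=lambda x,y,z: onz(d,165+(x+.5)/4-.5,140+(y+.5)/4-.5,z)
B=[c(292,64,22),c(668,122,22),c(650,258,22),c(270,198,22)]
print('board',B,[np.linalg.norm(B[i]-B[(i+1)%4]).round(1) for i in range(4)])
M=[(55,115),(55,-185),(-55,-185),(-55,115)]
M=np.array(M,float);Q=np.array(B)[:,:2]
m=M.mean(0);q=Q.mean(0);A=(M-m).T@(Q-q)
th=np.arctan2(A[0,1]-A[1,0],A[0,0]+A[1,1]);R=np.array([[np.cos(th),-np.sin(th)],[np.sin(th),np.cos(th)]])
t=q-R@m;print('clamp',t,np.degrees(th))
for n,p in dict(post=c(630,165,143),trig=c(584,163,140),carta=c(435,55,112),cartb=c(408,230,112),stick1=c(324,514,10),stick2=c(440,480,10)).items(): print(n,p,'clampframe',(R.T@(p[:2]-t)).round(1))
W=[c(42,215,60),c(68,405,60),c(112,203,60),c(140,395,60),c(152,200,60),c(182,390,60)]
print('walls',W,'slot',np.mean(W[:4],0)); 
for i in (0,2,4):
  v=W[i]-W[i+1];print(np.degrees(np.arctan2(v[1],v[0])),np.linalg.norm(v))
s=load('s0');cs=lambda x,y,z: onz(s,175+(x+.5)/4.8-.5,140+(y+.5)/4.8-.5,z)
print('scene post',cs(545,315,143),(R.T@(cs(545,315,143)[:2]-t)),'stick',cs(27,350,10),cs(107,430,10))
E
```

```text
board [array([706.4, 172.7,  22. ]), array([ 662.9, -119.8,   22. ]), array([ 557.2, -105.4,   22. ]), array([601.1, 188.1,  22. ])] [np.float64(295.7), np.float64(106.7), np.float64(296.8), np.float64(106.4)]
clamp [637.03176293  68.52174186] -8.431205221909629
post [614.3 -76.2 143. ] clampframe [  -1.3 -146.5]
trig [615.8 -44.1 140. ] clampframe [  -4.5 -114.5]
carta [697.7  61.7 112. ] clampframe [61.   2.1]
cartb [569.6  80.2 112. ] clampframe [-68.4   1.7]
stick1 [358.9 143.5  10. ] clampframe [-286.1   33.4]
stick2 [385.7  54.7  10. ] clampframe [-246.6  -50.5]
walls [array([582.9, 356.8,  60. ]), array([440.7, 333.1,  60. ]), array([592.4, 304.1,  60. ]), array([448.7, 279.4,  60. ]), array([595. , 273.9,  60. ]), array([452.7, 248.1,  60. ])] slot [516.175 318.35   60.   ]
9.462322208025613 144.1614719680678
9.753030061572595 145.8073386356119
10.276498011922573 144.61995021434632
scene post [610.7 -80.5 143. ] [  -4.19734994 -151.27201836] stick [355.7 145.8  10. ] [379.2  57.6  10. ]
```

>>> {"method": "send_rows", "body": {
  "xyz": [
    [0.02, -0.028, 0],
    [0.042, -0.058, 0],
    [0.064, -0.088, 0],
    [0.086, -0.118, 0],
    [0.108, -0.148, 0],
    [0.13, -0.178, 0],
    [0.152, -0.208, 0],
    [0.174, -0.238, 0]
  ],
  "yaw": [2, 4, 6, 8, 9.1, 9.1, 9.1, 9.1],
  "grip": [1, 1, 1, 1, 1, 1, 1, 1]
}}

```text
time_s: 0.77
ee_pos: [347.6, 308.6, 213.7]
ee_rot: [-180.0, -0.0, 171.6]
force: [0.6, 0.4, 0.0]
gripper_width: 91.6
gripper_force: 0.0
```

>>> {"method": "send_rows", "body": {
  "xyz": [
    [0.022, -0.03, 0],
    [0.044, -0.06, 0],
    [0.066, -0.09, 0],
    [0.088, -0.12, 0],
    [0.11, -0.15, 0],
    [0.132, -0.18, 0],
    [0.154, -0.21, 0],
    [0.176, -0.24, 0]
  ],
  "yaw": [0, 0, 0, 0, 0, 0, 0, 0],
  "grip": [1, 1, 1, 1, 1, 1, 1, 1]
}}

```text
time_s: 1.43
ee_pos: [523.6, 68.6, 213.7]
ee_rot: [180.0, -0.0, 171.6]
force: [1.5, 1.1, 0.3]
gripper_width: 91.2
gripper_force: 0.0
```

>>> {"method": "send_rows", "body": {
  "xyz": [
    [0.022, -0.032, 0],
    [0.044, -0.064, 0],
    [0.066, -0.096, 0],
    [0.084, -0.12, 0],
    [0.092, -0.132, 0],
    [0.092, -0.132, 0]
  ],
  "yaw": [0, 0, 0, 0, 0, 0],
  "grip": [1, 1, 1, 1, 1, 0.7]
}}

```text
time_s: 1.93
ee_pos: [616.2, -64.2, 212.8]
ee_rot: [-180.0, -0.0, 171.4]
force: [0.2, -0.1, 0.4]
gripper_width: 87.3
gripper_force: 0.0
```

```bash
python3 - <<'E'
from h import *
d=snap('wrist','w1'); s=env.state(); print(s['time_s'],s['ee_pos'],s['ee_rot'],s['qpos']); print(d['fx'],d['cx'],d['cy'],np.array(d['pose']).round(2).tolist())
cv2.imwrite('pics/w1b.png',cv2.resize(cv2.imread('pics/w1.png'),(800,600),interpolation=2))
E
```

```text
1.9833 [614.99274197 -62.27891104 213.00991747] [ 1.79966264e+02 -1.16338996e-01  1.71468552e+02] [-6.86865502e+00  2.23220797e+01  8.36658177e+01  3.85682435e-02
  7.41274171e+01 -8.83477584e+01]
298.90153407749847 256.16546140285885 192.66422364777736 [[0.15, 0.95, 0.28, 538.15], [0.99, -0.14, -0.04, -52.43], [0.0, 0.28, -0.96, 383.72], [0.0, 0.0, 0.0, 1.0]]
```

View pics/w1b.png

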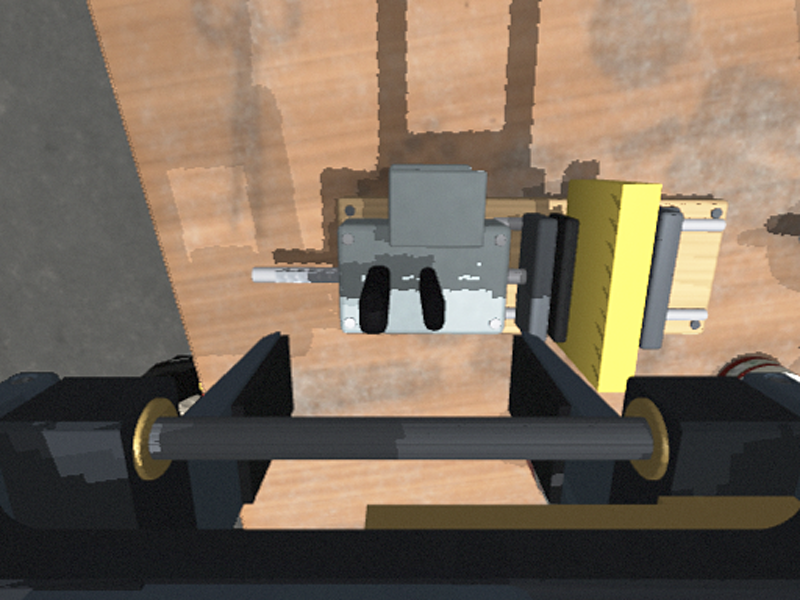

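```bash
python3 - <<'E'
from h import *
d=load('w1'); k=512/800
t=np.array([637.,68.5]);th=np.radians(-8.43);R=np.array([[np.cos(th),-np.sin(th)],[np.sin(th),np.cos(th)]])
for n,(u,v,z) in dict(postL=(360,322,143),postR=(388,322,143),trigL=(423,322,140),trigR=(445,322,140),hoodL=(390,166,106),hoodR=(487,172,106),carTL=(615,183,112),carTR=(661,184,112),carBL=(597,391,112),carBR=(635,391,112),padT=(577,216,68),padB=(566,342,68),heelT=(655,210,67),heelB=(641,346,67),hsTL=(341,220,66),hsTR=(509,220,66),bTL=(338,198,22),bTR=(727,200,22),hoodB=(483,246,106),jawT=(524,214,68)).items():
    p=onz(d,u*k,v*k,z); print(n,p[:2],(R.T@(p[:2]-t)).round(1))
E
```

```text
postL [616.4 -86.2] [   2.3 -156. ]
postR [618.7 -71.1] [   2.4 -140.8]
trigL [622.6 -52.3] [   3.5 -121.6]
trigR [624.4 -40.3] [   3.5 -109.5]
hoodL [538.3 -58.1] [ -79.1 -139.7]
hoodR [549.9  -3.7] [-75.6 -84.2]
carTL [566.4  66.2] [-69.5 -12.6]
carTR [570.8  91.9] [-68.9  13.4]
carBL [695.4  51.9] [60.2 -7.9]
carBR [699.1  76.1] [60.3 16.6]
padT [588.7  59.8] [-46.5 -15.7]
padB [678.1  47.9] [ 43.7 -14.4]
heelT [592.7 111.9] [-50.2  36.4]
heelB [689.9 102.1] [47.4 41. ]
hsTL [567.9 -97.1] [ -44.1 -173.9]
hsTR [584.9  15. ] [-43.7 -60.6]
bTL [ 555.5 -102.5] [ -55.6 -181.1]
bTR [601.1 189.3] [-53.2 114.2]
hoodB [592.1 -10.2] [-32.9 -84.4]
jawT [582.1  24.8] [-47.9 -51.3]
```

>>> {"method": "send_rows", "body": {
  "xyz": [
    [0.003, -0.0095, -0.03],
    [0.003, -0.0095, -0.06],
    [0.003, -0.0095, -0.09],
    [0.003, -0.0095, -0.112],
    [0.003, -0.0095, -0.121],
    [0.003, -0.0095, -0.121]
  ],
  "yaw": [0, 0, 0, 0, 0, 0],
  "grip": [0.62, 0.62, 0.62, 0.62, 0.62, 0.62],
  "grip_force": 30
}}

```text
time_s: 2.48
ee_pos: [615.8, -69.4, 90.9]
ee_rot: [180.0, -0.3, 171.7]
force: [-0.7, 0.6, 0.8]
gripper_width: 74.3
gripper_force: 0.0
```

>>> {"method": "send_rows", "body": {
  "xyz": [
    [0, 0, 0],
    [0, 0, 0],
    [0, 0, 0],
    [0, 0, 0],
    [0, 0, 0],
    [0, 0, 0],
    [0, 0, 0],
    [0, 0, 0]
  ],
  "yaw": [0, 0, 0, 0, 0, 0, 0, 0],
  "grip": [-1, -1, -1, -1, -1, -1, -1, -1]
}}

```text
time_s: 3.15
ee_pos: [619.1, -71.0, 95.1]
ee_rot: [179.9, 0.2, 171.5]
force: [-1.0, 1.8, 6.3]
gripper_width: 34.2
gripper_force: 28.6
```

>>> {"method": "send_rows", "body": {
  "xyz": [
    [0, 0, 0],
    [0, 0, 0],
    [0, 0, 0]
  ],
  "yaw": [0, 0, 0],
  "grip": [-1, -1, -1],
  "grip_force": 45
}}

```text
time_s: 3.4
ee_pos: [619.1, -71.2, 95.0]
ee_rot: [179.9, 0.2, 171.5]
force: [-1.2, 1.3, 5.5]
gripper_width: 33.4
gripper_force: 42.9
```

```bash
python3 - <<'E'
from h import *
d=snap('scene','s1');d=snap('top','t1')
E
```

>>> {"method": "send_rows", "body": {
  "xyz": [
    [0, 0, 0],
    [0, 0, 0],
    [0, 0, 0],
    [0, 0, 0],
    [0, 0, 0],
    [0, 0, 0]
  ],
  "yaw": [0, 0, 0, 0, 0, 0],
  "grip": [0.62, 0.62, 0.62, 0.62, 0.62, 0.62]
}}

```text
time_s: 4.0
ee_pos: [617.6, -72.0, 92.7]
ee_rot: [-179.9, -0.1, 171.6]
force: [-0.7, 0.1, 0.4]
gripper_width: 70.7
gripper_force: 0.0
```

```bash
python3 - <<'E'
from h import *
d=snap('scene','s2');w=snap('wrist','w2'); print(env.state()['gripper_width'])
a=cv2.imread('pics/w1.png');b=cv2.imread('pics/w2.png')
s0,s2=[cv2.imread(f'pics/{n}.png')[160:260,230:320] for n in('s0','s2')]
r=lambda i,h:cv2.resize(i,(int(i.shape[1]*h/i.shape[0]),h),interpolation=2)
cv2.imwrite('pics/c2.png',np.vstack([np.hstack([r(s0,290)[:,:262],r(s2,290)[:,:262]]),r(b[:282],290)[:,:524]]))
print(cv2.imread('pics/c2.png').shape)
E
```

```text
73.38360226922266Traceback (most recent call last):
  File "<stdin>", line 6, in <module>
    return _nx.concatenate(arrs, 0, dtype=dtype, casting=casting)
           ~~~~~~~~~~~~~~~^^^^^^^^^^^^^^^^^^^^^^^^^^^^^^^^^^^^^^^
ValueError: all the input array dimensions except for the concatenation axis must match exactly, but along dimension 1, the array at index 0 has size 522 and the array at index 1 has size 524
```

```bash
python3 - <<'E'
import cv2,numpy as np
b=cv2.imread('pics/w2.png')
s0,s2=[cv2.resize(cv2.imread(f'pics/{n}.png')[160:260,230:320],(270,300),interpolation=2) for n in('s0','s2')]
cv2.imwrite('pics/c2.png',np.vstack([np.hstack([s0,s2]),cv2.resize(b[:270],(540,285),interpolation=2)]))
E
```

```text
(no output)
```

View pics/c2.png

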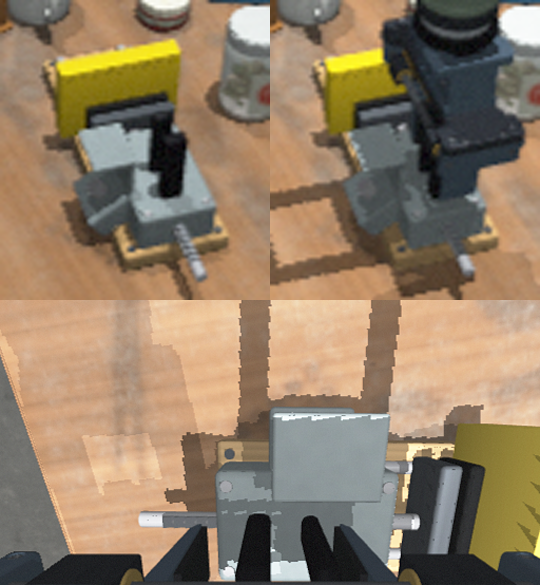

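>>> {"method": "send_rows", "body": {
  "xyz": [
    [0, 0, 0],
    [0, 0, 0],
    [0, 0, 0],
    [0, 0, 0],
    [0, 0, 0],
    [0, 0, 0],
    [0, 0, 0],
    [0, 0, 0]
  ],
  "yaw": [0, 0, 0, 0, 0, 0, 0, 0],
  "grip": [-1, -1, -1, -1, -1, -1, -1, -1]
}}

```text
time_s: 4.77
ee_pos: [617.7, -70.6, 92.6]
ee_rot: [179.9, -0.1, 171.5]
force: [-0.4, 2.9, -1.2]
gripper_width: 34.2
gripper_force: 42.8
```

>>> {"method": "send_rows", "body": {
  "xyz": [
    [0, 0, 0],
    [0, 0, 0],
    [0, 0, 0],
    [0, 0, 0],
    [0, 0, 0],
    [0, 0, 0],
    [0, 0, 0],
    [0, 0, 0]
  ],
  "yaw": [0, 0, 0, 0, 0, 0, 0, 0],
  "grip": [0.62, 0.62, 0.62, 0.62, 0.62, 0.62, 0.62, 0.62]
}}

```text
time_s: 5.43
ee_pos: [618.4, -71.9, 93.2]
ee_rot: [-180.0, 0.1, 171.6]
force: [-0.6, 1.0, 0.3]
gripper_width: 73.6
gripper_force: 0.0
```

```bash
python3 - <<'E'
from h import *
snap('wrist','w3')
E
```

>>> {"method": "send_rows", "body": {
  "xyz": [
    [0, 0, 0],
    [0, 0, 0],
    [0, 0, 0],
    [0, 0, 0],
    [0, 0, 0],
    [0, 0, 0],
    [0, 0, 0],
    [0, 0, 0]
  ],
  "yaw": [0, 0, 0, 0, 0, 0, 0, 0],
  "grip": [-1, -1, -1, -1, -1, -1, -1, -1]
}}

```text
time_s: 6.15
ee_pos: [618.2, -70.8, 93.2]
ee_rot: [179.9, 0.0, 171.5]
force: [-0.6, 1.8, 1.7]
gripper_width: 34.2
gripper_force: 43.0
```

>>> {"method": "send_rows", "body": {
  "xyz": [
    [0, 0, 0],
    [0, 0, 0],
    [0, 0, 0],
    [0, 0, 0],
    [0, 0, 0],
    [0, 0, 0],
    [0, 0, 0],
    [0, 0, 0]
  ],
  "yaw": [0, 0, 0, 0, 0, 0, 0, 0],
  "grip": [0.62, 0.62, 0.62, 0.62, 0.62, 0.62, 0.62, 0.62]
}}

```text
time_s: 6.82
ee_pos: [617.9, -71.9, 92.7]
ee_rot: [-179.9, -0.0, 171.6]
force: [-0.0, -0.7, 0.5]
gripper_width: 73.6
gripper_force: 0.0
```

```bash
python3 - <<'E'
from h import *
snap('wrist','w4'); snap('top','t4')
ims=[cv2.resize(cv2.imread(f'pics/w{i}.png')[95:262,350:512],(388,400),interpolation=2) for i in(2,4)]
cv2.imwrite('pics/c4.png',np.hstack(ims))
E
```

```text
(no output)
```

View pics/c4.png

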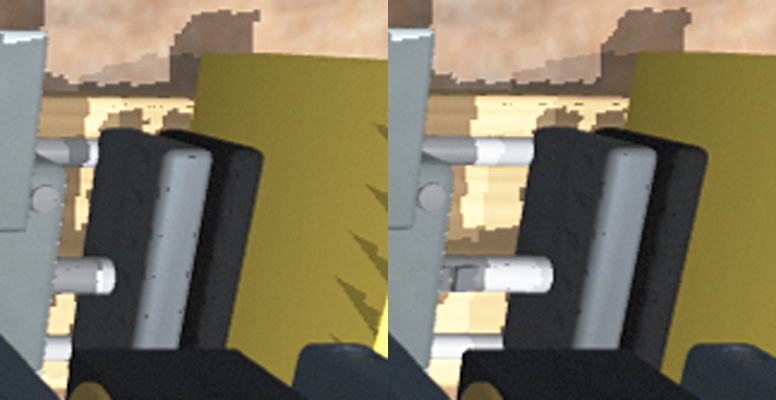

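>>> {"method": "send_rows", "body": {
  "xyz": [
    [0, 0, 0],
    [0, 0, 0],
    [0, 0, 0],
    [0, 0, 0],
    [0, 0, 0],
    [0, 0, 0],
    [0, 0, 0],
    [0, 0, 0]
  ],
  "yaw": [0, 0, 0, 0, 0, 0, 0, 0],
  "grip": [-1, -1, -1, -1, -1, -1, -1, -1]
}}

```text
time_s: 7.58
ee_pos: [618.1, -70.7, 93.0]
ee_rot: [179.9, -0.0, 171.5]
force: [-0.8, 2.0, -0.1]
gripper_width: 34.2
gripper_force: 43.0
```

>>> {"method": "send_rows", "body": {
  "xyz": [
    [0, 0, 0],
    [0, 0, 0],
    [0, 0, 0],
    [0, 0, 0],
    [0, 0, 0],
    [0, 0, 0],
    [0, 0, 0],
    [0, 0, 0]
  ],
  "yaw": [0, 0, 0, 0, 0, 0, 0, 0],
  "grip": [0.62, 0.62, 0.62, 0.62, 0.62, 0.62, 0.62, 0.62]
}}

```text
time_s: 8.25
ee_pos: [618.1, -71.9, 92.9]
ee_rot: [-179.9, 0.0, 171.6]
force: [-0.3, -0.5, -1.3]
gripper_width: 74.1
gripper_force: 0.0
```

```bash
cat > tr.py <<'E'
from h import *
import sys
def meas(f):
    im=cv2.imread(f'pics/{f}.png').astype(int); u=cv2.resize(im.astype(np.uint8),None,fx=4,fy=4,interpolation=2).astype(int)
    out=[]
    for r in (168,175,182,190,200):
        row=u[r*4]; b,g,rr=row.T
        yel=(rr-b>50)&(abs(rr-g)<45); x=np.arange(len(row))
        bri=(row.sum(1)>330)&(abs(rr-b)<40)&(x>1620)
        # strip: last bright run before the yellow
        y0=next((i for i in range(1680,len(x)) if yel[i:i+24].all()),-1)
        bb=np.where(bri[:y0])[0]
        out.append((bb.max()/4 if len(bb) else -1, y0/4))
    return np.array(out)
for f in sys.argv[1:]:
    m=meas(f); print(f,'strip R',m[:,0],'yel',m[:,1],'diff',(m[:,1]-m[:,0]).round(2))
E
python3 - <<'E'
from h import *
snap('wrist','w5'); snap('top','t5')
E
python3 tr.py w2 w3 w4 w5
```

```text
w2 strip R [436.5  435.25 434.25 432.5  431.  ] yel [459.   457.5  456.25 454.75 452.5 ] diff [22.5  22.25 22.   22.25 21.5 ]
w3 strip R [447.5  446.25 444.75 443.25 441.25] yel [469.5  468.25 466.5  465.   462.75] diff [22.   22.   21.75 21.75 21.5 ]
w4 strip R [460.25 458.75 457.25 455.5  453.25] yel [482.25 480.5  479.25 477.5  475.25] diff [22.   21.75 22.   22.   22.  ]
w5 strip R [472.   470.25 468.75 467.25 465.  ] yel [494.   492.5  490.5  488.75 486.5 ] diff [22.   22.25 21.75 21.5  21.5 ]
```

>>> {"method": "send_rows", "body": {
  "xyz": [
    [0, 0, 0],
    [0, 0, 0],
    [0, 0, 0],
    [0, 0, 0],
    [0, 0, 0],
    [0, 0, 0],
    [0, 0, 0],
    [0, 0, 0]
  ],
  "yaw": [0, 0, 0, 0, 0, 0, 0, 0],
  "grip": [-1, -1, -1, -1, -1, -1, -1, -1]
}}

```text
time_s: 9.02
ee_pos: [618.1, -70.7, 93.0]
ee_rot: [179.9, -0.0, 171.5]
force: [0.4, 2.7, -0.2]
gripper_width: 34.1
gripper_force: 43.6
```

>>> {"method": "send_rows", "body": {
  "xyz": [
    [0, 0, 0],
    [0, 0, 0],
    [0, 0, 0],
    [0, 0, 0],
    [0, 0, 0],
    [0, 0, 0],
    [0, 0, 0],
    [0, 0, 0]
  ],
  "yaw": [0, 0, 0, 0, 0, 0, 0, 0],
  "grip": [0.62, 0.62, 0.62, 0.62, 0.62, 0.62, 0.62, 0.62]
}}

```text
time_s: 9.68
ee_pos: [618.0, -71.9, 92.8]
ee_rot: [-180.0, -0.0, 171.6]
force: [-0.4, 0.3, -0.3]
gripper_width: 74.1
gripper_force: 0.0
```

```bash

python3 - <<'E'
from h import *
snap('wrist','w6'); snap('top','t6')
E
python3 tr.py w4 w5 w6
```

```text
w4 strip R [460.25 458.75 457.25 455.5  453.25] yel [482.25 480.5  479.25 477.5  475.25] diff [22.   21.75 22.   22.   22.  ]
w5 strip R [472.   470.25 468.75 467.25 465.  ] yel [494.   492.5  490.5  488.75 486.5 ] diff [22.   22.25 21.75 21.5  21.5 ]
w6 strip R [ -1.  481.  479.5 477.5 475.5] yel [420.  494.  492.5 490.5 488. ] diff [421.   13.   13.   13.   12.5]
```

>>> {"method": "send_rows", "body": {
  "xyz": [
    [0, 0, 0.025],
    [0, 0, 0.06],
    [0, 0, 0.095],
    [-0.025, 0.018, 0.11],
    [-0.055, 0.04, 0.11],
    [-0.085, 0.061, 0.11],
    [-0.115, 0.083, 0.11],
    [-0.145, 0.104, 0.11]
  ],
  "yaw": [0, 0, -4, -11, -18, -25, -32, -39],
  "grip": [0.62, 0.62, 0.62, 0.62, 0.62, 0.62, 0.62, 0.62]
}}

```text
time_s: 10.45
ee_pos: [471.6, 33.4, 203.0]
ee_rot: [180.0, 0.0, 132.2]
force: [0.4, 1.0, 0.5]
gripper_width: 74.1
gripper_force: 0.0
```

>>> {"method": "send_rows", "body": {
  "xyz": [
    [-0.03, 0.022, -0.01],
    [-0.06, 0.044, -0.02],
    [-0.09, 0.066, -0.03],
    [-0.107, 0.077, -0.033],
    [-0.107, 0.077, -0.033],
    [-0.107, 0.077, -0.033]
  ],
  "yaw": [-7, -14, -20, -25.6, -25.6, -25.6],
  "grip": [0.62, 0.62, 0.62, 0.62, 0.62, 0.62]
}}

```text
time_s: 10.95
ee_pos: [365.8, 110.0, 170.3]
ee_rot: [179.9, 0.0, 107.2]
force: [0.1, -0.3, 0.3]
gripper_width: 73.5
gripper_force: 0.0
```

```bash
python3 - <<'E'
from h import *
d=snap('wrist','w7'); s=env.state(); print(s['time_s'],s['ee_pos'],s['ee_rot'],s['qpos'])
t=snap('top','t7');sc=snap('scene','s7')
a=cv2.imread('pics/w7.png');b=cv2.resize(cv2.imread('pics/s7.png')[175:245,225:315],(288,224),interpolation=2)
c=cv2.resize(cv2.imread('pics/t7.png')[145:220,225:355],(288,166),interpolation=2)
o=np.zeros((390,800,3),np.uint8);o[:384,:512]=a;o[:224,512:]=b;o[224:390,512:]=c
cv2.imwrite('pics/c7.png',o)
E
```

```text
11.0 [366.93831854 109.84314688 170.48673404] [1.79883145e+02 3.96427738e-02 1.07105440e+02] [ 1.49755091e+01  2.93356169e+00  1.16224322e+02 -4.04372333e-02
  6.07238748e+01 -2.11023362e+00]
```

View pics/c7.png

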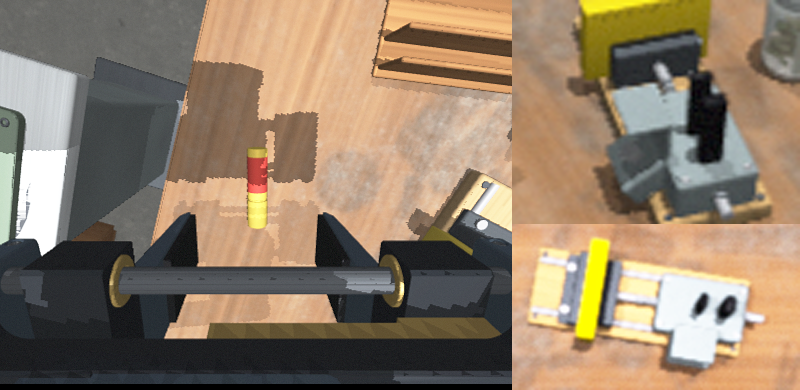

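```bash
python3 - <<'E'
from h import *
d=load('w7')
for z in (8,16):
  a,b=onz(d,257.5,150,z),onz(d,257.5,228,z);u=(b-a)/np.linalg.norm(b-a)
  print(a,b,np.linalg.norm(b-a),np.degrees(np.arctan2(u[1],u[0])),'w',np.linalg.norm(onz(d,248,200,z)-onz(d,268,200,z)),'grip',a+36*u)
E
```

```text
[359.  140.9   8. ] [386.9  51.3   8. ] 93.84332688049801 -72.70425088062206 w 23.343093196918023 grip [369.70294536 106.52781705   8.        ]
[358.6 141.9  16. ] [385.8  54.5  16. ] 91.53469287652634 -72.71318883859193 w 22.835936591258974 grip [369.29758328 107.52614784  16.        ]
```

>>> {"method": "send_rows", "body": {
  "xyz": [
    [0.0035, -0.003, -0.035],
    [0.0035, -0.003, -0.07],
    [0.0035, -0.003, -0.105],
    [0.0035, -0.003, -0.14],
    [0.0035, -0.003, -0.16],
    [0.0035, -0.003, -0.167],
    [0.0035, -0.003, -0.167]
  ],
  "yaw": [0, 0, 0, 0, 0, 0, 0],
  "grip": [0.4, 0.4, 0.4, 0.4, 0.4, 0.4, 0.4]
}}

```text
time_s: 11.68
ee_pos: [369.6, 106.1, 1.9]
ee_rot: [-179.8, 0.0, 106.9]
force: [0.2, -0.0, 0.5]
gripper_width: 63.9
gripper_force: 0.0
```

>>> {"method": "send_rows", "body": {
  "xyz": [
    [0, 0, 0],
    [0, 0, 0],
    [0, 0, 0],
    [0, 0, 0],
    [0, 0, 0],
    [0, 0, 0],
    [0, 0, 0],
    [0, 0, 0]
  ],
  "yaw": [0, 0, 0, 0, 0, 0, 0, 0],
  "grip": [-1, -1, -1, -1, -1, -1, -1, -1],
  "grip_force": 50
}}

```text
time_s: 12.35
ee_pos: [368.1, 106.4, 3.1]
ee_rot: [-179.8, 0.0, 107.1]
force: [-3.2, -1.8, 5.8]
gripper_width: 22.7
gripper_force: 50.0
```

>>> {"method": "send_rows", "body": {
  "xyz": [
    [0, 0, 0.01],
    [0, 0, 0.03],
    [0, 0, 0.06],
    [0, 0, 0.09],
    [0, 0, 0.09]
  ],
  "yaw": [0, 0, 0, 0, 0],
  "grip": [-1, -1, -1, -1, -1]
}}

```text
time_s: 12.77
ee_pos: [373.3, 107.9, 97.2]
ee_rot: [179.4, 0.0, 107.0]
force: [1.3, 0.6, -0.1]
gripper_width: 0.2
gripper_force: 0.0
```

```bash
python3 - <<'E'
from h import *
snap('scene','s8');snap('wrist','w8')
for f in('s7','s8'):
    im=cv2.imread(f'pics/{f}.png').astype(int);b,g,r=im.transpose(2,0,1)
    m=(r>150)&(g<90)&(b<90);m[:, :150]=0;m[:,230:]=0;m[:190]=0;m[245:]=0
    v,u=np.where(m);print(f,len(u),u.mean() if len(u) else 0,v.mean() if len(u) else 0)
s=env.state();print(s['ee_pos'],s['gripper_width'],s['force'])
cv2.imwrite('pics/c8.png',np.vstack([cv2.imread('pics/w8.png')[:260],cv2.resize(cv2.imread('pics/s8.png')[170:270,150:300],(512,340),interpolation=2)]))
E
```

```text
s7 20 187.1 218.5
s8 0 0 0
[370.39956021 107.07817185  93.81326532] 0.7309135403725884 [-0.68382929  0.76642905  0.47512346]
```

View pics/c8.png

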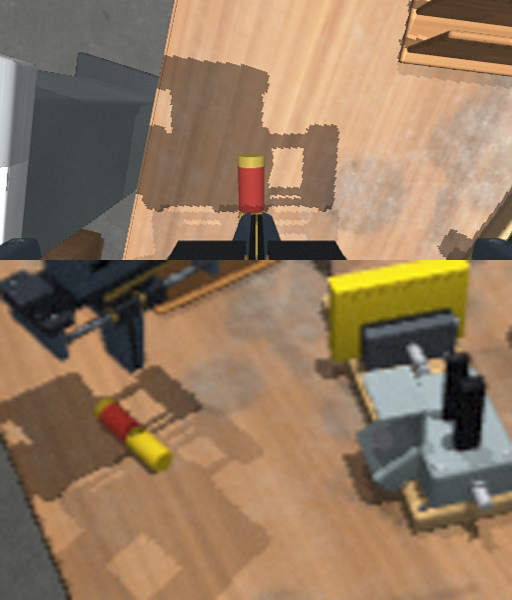

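>>> {"method": "send_rows", "body": {
  "xyz": [
    [-0.02, -0.006, 0.03],
    [-0.058, -0.017, 0.06],
    [-0.096, -0.028, 0.08],
    [-0.134, -0.039, 0.08],
    [-0.172, -0.05, 0.08],
    [-0.19, -0.055, 0.08],
    [-0.19, -0.055, 0.08]
  ],
  "yaw": [0, 0, 0, 0, 0, 0, 0],
  "grip": [-1, -1, -1, -1, -1, -1, -1]
}}

```text
time_s: 13.45
ee_pos: [174.0, 50.5, 171.0]
ee_rot: [-179.7, -0.0, 107.0]
force: [-0.2, -0.3, -1.2]
gripper_width: 0.6
gripper_force: 0.0
```

```bash
python3 - <<'E'
from h import *
s=env.state();print(s['time_s'],s['ee_pos'],s['ee_rot'],s['qpos'],s['force'])
E
```

```text
13.45 [174.01415983  50.48705674 170.97685182] [-1.79749148e+02 -1.43322048e-02  1.06971777e+02] [ 1.25495433e+01 -1.84306800e+01  1.32814442e+02 -5.53662140e-03
  6.58674486e+01 -4.41998997e+00] [-0.23748745 -0.31926946 -1.17022205]
```

```bash
python3 - <<'E'
import numpy as np
from scipy.optimize import least_squares
D=np.array([(574.6,213.2,18.35,89.70),(618.1,213.0,22.32,83.67),(383.0,170.5,2.93,116.22),(181.2,171,-18.43,132.81)])
def f(p,q2,q3):
    r0,A,B,z0,o=p;q2,q3,o=map(np.radians,(q2,q3,o))
    return r0+A*np.sin(q2)+B*np.sin(q2+q3+o), z0+A*np.cos(q2)+B*np.cos(q2+q3+o)
res=least_squares(lambda p:np.concatenate([f(p,D[:,2],D[:,3])[0]-D[:,0],f(p,D[:,2],D[:,3])[1]-D[:,1]]),[50,400,400,0,0])
p=res.x;print(p,res.cost)
q2,q3=np.meshgrid(np.arange(-48,115),np.arange(12.3,149.7))
j5=180-q2-q3;ok=(j5>2.8)&(j5<150.4);r,z=f(p,q2,q3)
for zz in range(0,900,100):
    m=ok&(abs(z-zz)<8)
    if m.any(): print(zz,'r',r[m].min().round(),r[m].max().round())
for rr in (200,300,400,500): m=ok&(abs(r-rr)<8);i=np.argmax(np.where(m,z,-1e9));print(rr,z.flat[i],q2.flat[i],q3.flat[i],j5.flat[i])
E
```

```text
[  -1.4737978   594.78038515  414.17329617 -208.61071158    2.10279922] 0.0012165775622664575
0 r 216.0 978.0
100 r -41.0 951.0
200 r -29.0 914.0
300 r -47.0 865.0
400 r -91.0 797.0
500 r -175.0 710.0
600 r -162.0 600.0
700 r -2.0 436.0
200 735.4945866836156 -2 32.3 149.7
300 731.4235080262222 7 23.3 149.7
400 709.8678367464533 17 13.3 149.7
500 659.3205408647226 24 12.3 143.7
```

>>> {"method": "send_rows", "body": {
  "xyz": [
    [0.01, 0, 0.03],
    [0.02, 0, 0.07],
    [0.03, 0, 0.11],
    [0.04, 0, 0.15],
    [0.05, 0, 0.19],
    [0.06, 0, 0.23],
    [0.07, 0, 0.27],
    [0.08, 0, 0.31]
  ],
  "yaw": [0, 0, 0, 0, 0, 0, 0, 0],
  "grip": [-1, -1, -1, -1, -1, -1, -1, -1]
}}

```text
time_s: 14.12
ee_pos: [260.9, 52.0, 483.9]
ee_rot: [-179.9, -0.0, 107.0]
force: [0.7, 0.5, -0.2]
gripper_width: 0.7
gripper_force: 0.0
```

>>> {"method": "send_rows", "body": {
  "xyz": [
    [0.01, 0, 0.04],
    [0.02, 0, 0.08],
    [0.03, 0, 0.12],
    [0.04, 0, 0.16],
    [0.05, 0, 0.2],
    [0.06, 0, 0.24],
    [0.07, 0, 0.28],
    [0.08, 0, 0.32]
  ],
  "yaw": [0, 0, 0, 0, 0, 0, 0, 0],
  "grip": [-1, -1, -1, -1, -1, -1, -1, -1]
}}

```text
time_s: 14.78
ee_pos: [357.7, 55.5, 747.0]
ee_rot: [176.0, 0.7, 106.9]
force: [25.4, 2.7, 5.1]
gripper_width: 0.3
gripper_force: 0.0
```

```bash
python3 - <<'E'
from h import *
s=env.state();print(s['time_s'],s['ee_pos'],s['ee_rot'],s['qpos'],s['force'])
E
```

```text
14.7833 [357.65000485  55.45187027 746.98401452] [176.0329267    0.74049252 106.94546029] [ 7.03453643e+00  1.32688258e+01  1.22358864e+01 -9.21216659e-02
  1.50460028e+02 -1.00183168e+01] [25.40232145  2.73511811  5.11677945]
```

>>> {"method": "send_rows", "body": {
  "xyz": [
    [0, 0, -0.03],
    [0, 0, -0.06],
    [0, 0, -0.1],
    [0, 0, -0.1],
    [0, 0, -0.1]
  ],
  "yaw": [0, 0, 0, 0, 0],
  "grip": [-1, -1, -1, -1, -1]
}}

```text
time_s: 15.2
ee_pos: [358.0, 55.6, 640.7]
ee_rot: [176.8, 0.6, 107.0]
force: [-0.1, -0.7, -0.6]
gripper_width: 0.6
gripper_force: 0.0
```

```bash
python3 - <<'E'
from h import *
s=env.state();print(s['time_s'],s['ee_pos'],s['ee_rot'],s['qpos'],s['force'])
E
```

```text
15.2 [358.03805181  55.61307136 640.72211161] [176.83867153   0.5997411  106.96835239] [ 7.05265573e+00  3.92464073e-01  5.04512528e+01 -5.65324779e-02
  1.25938937e+02 -9.96671218e+00] [-0.0586556  -0.7144912  -0.64710168]
```

```bash
cat > kin.py <<'E'
import numpy as np
from scipy.optimize import least_squares
D=np.array([(574.6,213.2,18.35,89.70,72.04),(618.1,213.0,22.32,83.67,74.127),(383.0,170.5,2.93,116.22,60.724),(181.2,171,-18.43,132.81,65.867),(362.33,640.72,.3925,50.451,125.939)])
def f(p,q2,q3,q5):
    r0,A,B,h,o,L,e=p;t=np.radians(180-q2-q3-q5);q2,q3,o=map(np.radians,(q2,q3,o))
    return np.array([r0+A*np.sin(q2)+B*np.sin(q2+q3+o)+L*np.sin(t)+e*(np.cos(t)-1),h+A*np.cos(q2)+B*np.cos(q2+q3+o)-L*np.cos(t)+e*np.sin(t)])
g=lambda p:(f(p,*D[:,2:].T)-D[:,:2].T).ravel()
res=least_squares(lambda p:np.r_[g(p),p[6]*.01],[0,595,414,200,2,400,0]);p=res.x
E
python3 - <<'E'
from kin import *
print(p.round(1),abs(res.fun).max())
for q3 in (18,25,35):
  for th in (5,10,20,30,38):
    q2=29.54-th-q3; print(q3,th,q2.__round__(1),f(p,q2,q3,150.46).round())
E
```

```text
[ 2.000e-01  5.914e+02  4.179e+02  1.335e+02  3.500e+00  3.281e+02
 -2.400e+00] 0.02827770918699457
18 5 6.5 [293. 763.]
18 10 1.5 [237. 786.]
18 20 -8.5 [120. 816.]
18 30 -18.5 [ -0. 826.]
18 38 -26.5 [-97. 819.]
25 5 -0.5 [221. 767.]
25 10 -5.5 [165. 783.]
25 20 -15.5 [ 49. 801.]
25 30 -25.5 [-67. 799.]
25 38 -33.5 [-159.  783.]
35 5 -10.5 [118. 757.]
35 10 -15.5 [ 63. 765.]
35 20 -25.5 [-47. 765.]
35 30 -35.5 [-156.  747.]
35 38 -43.5 [-240.  719.]
```

>>> {"method": "send_rows", "body": {
  "xyz": [
    [-0.004, 0.034, -0.012],
    [-0.008, 0.07, -0.024],
    [-0.012, 0.106, -0.036],
    [-0.016, 0.142, -0.048],
    [-0.02, 0.178, -0.06],
    [-0.024, 0.214, -0.072],
    [-0.028, 0.25, -0.084],
    [-0.032, 0.286, -0.096]
  ],
  "yaw": [-5, -10, -15, -20, -26, -32, -37, -42],
  "grip": [-1, -1, -1, -1, -1, -1, -1, -1]
}}

```text
time_s: 15.87
ee_pos: [326.5, 345.1, 551.1]
ee_rot: [176.0, 0.6, 64.7]
force: [1.2, -0.5, 0.6]
gripper_width: 0.8
gripper_force: 0.0
```

>>> {"method": "send_rows", "body": {
  "xyz": [
    [-0.004, 0.036, -0.012],
    [-0.008, 0.072, -0.024],
    [-0.012, 0.108, -0.036],
    [-0.016, 0.144, -0.048],
    [-0.02, 0.18, -0.06],
    [-0.024, 0.216, -0.072],
    [-0.028, 0.252, -0.084],
    [-0.03, 0.288, -0.095]
  ],
  "yaw": [0, 0, 0, 0, 0, 0, 0, 0],
  "grip": [-1, -1, -1, -1, -1, -1, -1, -1]
}}

```text
time_s: 16.53
ee_pos: [295.8, 633.0, 455.2]
ee_rot: [176.1, 0.6, 65.0]
force: [0.5, 0.3, 0.3]
gripper_width: 0.3
gripper_force: 0.0
```

>>> {"method": "send_rows", "body": {
  "xyz": [
    [0.015, 0.032, 0],
    [0.03, 0.064, 0],
    [0.045, 0.096, 0],
    [0.06, 0.128, 0],
    [0.06, 0.128, 0]
  ],
  "yaw": [0, 0, 0, 0, 0],
  "grip": [-1, -1, -1, -1, -1]
}}

```text
time_s: 16.95
ee_pos: [339.1, 719.0, 417.2]
ee_rot: [176.0, -0.6, 65.1]
force: [-0.5, 0.1, -0.2]
gripper_width: 0.5
gripper_force: 0.0
```

```bash
cat >> h.py <<'E'
from scipy.spatial.transform import Rotation as Ro
def st():
    s=env.state();R=Ro.from_euler('xyz',s['ee_rot'],degrees=True).as_matrix();z=R[:,2];y=R[:,1]
    print('t',s['time_s'],'pos',s['ee_pos'].round(1),'rot',s['ee_rot'].round(1),'q',s['qpos'].round(2),'F',s['force'].round(1),'w',round(s['gripper_width'],1))
    print('tilt',np.degrees(np.arccos(-z[2])).round(2),'heading',np.degrees(np.arctan2(z[1],z[0])).round(1),'close az',np.degrees(np.arctan2(y[1],y[0])).round(1),'close elev',np.degrees(np.arcsin(y[2])).round(1))
E
python3 -c "
from h import *;st()"
```

```text
t 16.95 pos [339.1 719.  417.2] rot [176.   -0.6  65.1] q [ 65.61  45.8   12.27  -4.68 121.27  88.11] F [-0.5  0.1 -0.2] w 0.5
tilt 4.04 heading -16.2 close az -25.0 close elev 4.0
```

>>> {"method": "send_rows", "body": {
  "xyz": [
    [-0.014, -0.029, 0.02],
    [-0.028, -0.058, 0.04],
    [-0.042, -0.087, 0.06],
    [-0.056, -0.116, 0.08],
    [-0.07, -0.145, 0.1],
    [-0.084, -0.174, 0.12],
    [-0.098, -0.203, 0.141],
    [-0.112, -0.232, 0.162]
  ],
  "yaw": [0, 0, 0, 0, 0, 0, 0, 0],
  "grip": [-1, -1, -1, -1, -1, -1, -1, -1]
}}

```text
time_s: 17.62
ee_pos: [224.8, 481.7, 590.1]
ee_rot: [176.0, -1.5, 65.0]
force: [0.1, 0.6, -0.1]
gripper_width: 0.3
gripper_force: 0.0
```

>>> {"method": "send_rows", "body": {
  "xyz": [
    [-0.014, -0.029, 0.02],
    [-0.028, -0.058, 0.04],
    [-0.042, -0.087, 0.06],
    [-0.056, -0.116, 0.08],
    [-0.07, -0.145, 0.1],
    [-0.078, -0.16, 0.115],
    [-0.082, -0.17, 0.12],
    [-0.082, -0.17, 0.125]
  ],
  "yaw": [0, 0, 0, 0, 0, 0, 0, 0],
  "grip": [-1, -1, -1, -1, -1, -1, -1, -1]
}}

```text
time_s: 18.28
ee_pos: [142.2, 310.3, 714.1]
ee_rot: [176.0, -1.6, 65.1]
force: [-0.0, 0.7, 0.0]
gripper_width: 0.5
gripper_force: 0.0
```

>>> {"method": "send_rows", "body": {
  "xyz": [
    [-0.008, -0.016, 0.035],
    [-0.016, -0.032, 0.07],
    [-0.024, -0.048, 0.105],
    [-0.032, -0.064, 0.14],
    [-0.04, -0.08, 0.175],
    [-0.048, -0.096, 0.21],
    [-0.056, -0.112, 0.245],
    [-0.064, -0.128, 0.28]
  ],
  "yaw": [0, 0, 0, 0, 0, 0, 0, 0],
  "grip": [-1, -1, -1, -1, -1, -1, -1, -1]
}}

```text
time_s: 18.95
ee_pos: [163.0, 305.6, 756.0]
ee_rot: [175.4, -5.0, 65.4]
force: [0.3, -1.0, -0.3]
gripper_width: 0.5
gripper_force: 0.0
```

```bash
python3 -c "
from h import *;st()"
```

```text
t 18.95 pos [163.  305.6 756. ] rot [175.4  -5.   65.4] q [ 64.42  11.94  12.27  -9.23 150.39  81.02] F [ 0.3 -1.  -0.3] w 0.5
tilt 6.81 heading 22.5 close az -25.0 close elev 4.6
```

>>> {"method": "send_rows", "body": {
  "xyz": [
    [-0.017, -0.032, 0.02]
  ],
  "yaw": [0],
  "grip": [-1]
}}

```text
time_s: 19.03
ee_pos: [158.2, 291.1, 763.9]
ee_rot: [175.0, -6.3, 65.5]
force: [1.4, 0.9, -0.3]
gripper_width: 0.3
gripper_force: 0.0
```

>>> {"method": "send_rows", "body": {
  "xyz": [
    [-0.017, -0.032, 0.02]
  ],
  "yaw": [0],
  "grip": [-1]
}}

```text
time_s: 19.12
ee_pos: [148.6, 267.1, 777.0]
ee_rot: [174.7, -8.5, 65.7]
force: [-0.1, -0.8, 0.4]
gripper_width: 0.4
gripper_force: 0.0
```

>>> {"method": "send_rows", "body": {
  "xyz": [
    [-0.017, -0.032, 0.02]
  ],
  "yaw": [0],
  "grip": [-1]
}}

```text
time_s: 19.2
ee_pos: [140.0, 244.1, 788.2]
ee_rot: [174.3, -10.6, 65.9]
force: [-0.5, -0.6, -0.1]
gripper_width: 0.4
gripper_force: 0.0
```

>>> {"method": "send_rows", "body": {
  "xyz": [
    [-0.017, -0.032, 0.02]
  ],
  "yaw": [0],
  "grip": [-1]
}}

```text
time_s: 19.28
ee_pos: [132.2, 222.2, 797.7]
ee_rot: [173.9, -12.5, 66.1]
force: [0.1, -0.5, -0.2]
gripper_width: 0.3
gripper_force: 0.0
```

```bash
python3 -c "
from h import *;st()"
```

```text
t 19.2833 pos [132.2 222.2 797.7] rot [173.9 -12.5  66.1] q [ 64.03   4.1   12.27 -11.49 150.41  77.97] F [ 0.1 -0.5 -0.2] w 0.3
tilt 13.9 heading 39.9 close az -25.3 close elev 5.9
```

>>> {"method": "send_rows", "body": {
  "xyz": [
    [-0.017, -0.034, 0.016]
  ],
  "yaw": [-7],
  "grip": [-1]
}}

```text
time_s: 19.37
ee_pos: [128.4, 199.4, 805.9]
ee_rot: [173.7, -14.7, 59.1]
force: [-0.2, -0.4, 0.6]
gripper_width: 0.5
gripper_force: 0.0
```

>>> {"method": "send_rows", "body": {
  "xyz": [
    [-0.017, -0.034, 0.015]
  ],
  "yaw": [-7],
  "grip": [-1]
}}

```text
time_s: 19.45
ee_pos: [127.5, 176.7, 813.0]
ee_rot: [173.7, -16.8, 52.2]
force: [-0.3, 0.7, 0.5]
gripper_width: 0.5
gripper_force: 0.0
```

>>> {"method": "send_rows", "body": {
  "xyz": [
    [-0.017, -0.034, 0.013]
  ],
  "yaw": [-7],
  "grip": [-1]
}}

```text
time_s: 19.53
ee_pos: [129.3, 152.3, 819.3]
ee_rot: [173.8, -18.8, 45.4]
force: [-0.0, 0.7, 1.2]
gripper_width: 0.5
gripper_force: 0.0
```

>>> {"method": "send_rows", "body": {
  "xyz": [
    [-0.017, -0.035, 0.012]
  ],
  "yaw": [0],
  "grip": [-1]
}}

```text
time_s: 19.62
ee_pos: [127.7, 125.7, 824.8]
ee_rot: [173.7, -20.1, 46.1]
force: [2.0, 0.9, -0.1]
gripper_width: 0.4
gripper_force: 0.0
```

```bash
python3 -c "
from h import *;st()"
```

```text
t 19.6167 pos [127.7 125.7 824.8] rot [173.7 -20.1  46.1] q [ 63.12  -2.47  12.33 -24.36 150.34  84.78] F [ 2.   0.9 -0.1] w 0.4
tilt 21.04 heading 28.5 close az -46.0 close elev 5.9
```

>>> {"method": "send_rows", "body": {
  "xyz": [
    [-0.025, -0.031, 0.011]
  ],
  "yaw": [0],
  "grip": [-1]
}}

```text
time_s: 19.7
ee_pos: [120.5, 97.7, 830.0]
ee_rot: [173.9, -21.7, 46.5]
force: [0.8, -0.6, 0.6]
gripper_width: 0.2
gripper_force: 0.0
```

>>> {"method": "send_rows", "body": {
  "xyz": [
    [-0.025, -0.031, 0.01]
  ],
  "yaw": [0],
  "grip": [-1]
}}

```text
time_s: 19.78
ee_pos: [112.6, 81.8, 832.8]
ee_rot: [173.8, -22.7, 46.4]
force: [1.2, -0.9, -0.3]
gripper_width: 0.7
gripper_force: 0.0
```

>>> {"method": "send_rows", "body": {
  "xyz": [
    [-0.026, -0.031, 0.008]
  ],
  "yaw": [0],
  "grip": [-1]
}}

```text
time_s: 19.87
ee_pos: [101.1, 65.5, 836.3]
ee_rot: [173.0, -24.1, 46.3]
force: [0.9, 0.4, 0.7]
gripper_width: 0.2
gripper_force: 0.0
```

```bash
python3 -c "
from h import *;st()"
```

```text
t 19.8667 pos [101.1  65.5 836.3] rot [173.  -24.1  46.3] q [ 41.42  -7.7   12.38 -10.14 150.32  76.72] F [0.9 0.4 0.7] w 0.2
tilt 25.08 heading 29.5 close az -46.6 close elev 6.4
```

>>> {"method": "send_rows", "body": {
  "xyz": [
    [-0.031, -0.026, 0.007]
  ],
  "yaw": [-7],
  "grip": [-1]
}}

```text
time_s: 19.95
ee_pos: [89.7, 50.5, 839.0]
ee_rot: [172.7, -25.5, 42.6]
force: [-0.2, -1.8, -0.2]
gripper_width: 0.7
gripper_force: 0.0
```

>>> {"method": "send_rows", "body": {
  "xyz": [
    [-0.031, -0.026, 0.005]
  ],
  "yaw": [-7],
  "grip": [-1]
}}

```text
time_s: 20.03
ee_pos: [77.7, 31.5, 841.7]
ee_rot: [172.2, -27.1, 35.7]
force: [1.8, -2.3, 0.5]
gripper_width: 0.3
gripper_force: 0.0
```

>>> {"method": "send_rows", "body": {
  "xyz": [
    [-0.031, -0.026, 0.004]
  ],
  "yaw": [0],
  "grip": [-1]
}}

```text
time_s: 20.12
ee_pos: [61.0, 8.6, 844.1]
ee_rot: [171.6, -28.8, 33.5]
force: [-0.7, 1.7, 0.1]
gripper_width: 0.0
gripper_force: 0.0
```

```bash
python3 -c "
from h import *;st()"
```

```text
t 20.1167 pos [ 61.    8.6 844.1] rot [171.6 -28.8  33.5] q [ 27.41 -12.6   12.27 -11.1  150.4   74.98] F [-0.7  1.7  0.1] w 0.0
tilt 29.92 heading 16.4 close az -60.6 close elev 7.4
```

>>> {"method": "send_rows", "body": {
  "xyz": [
    [-0.038, -0.014, 0.002]
  ],
  "yaw": [-7],
  "grip": [-1]
}}

```text
time_s: 20.2
ee_pos: [40.8, 1.8, 845.4]
ee_rot: [171.0, -30.4, 31.7]
force: [0.5, -2.5, -0.4]
gripper_width: 0.7
gripper_force: 0.0
```

>>> {"method": "send_rows", "body": {
  "xyz": [
    [-0.038, -0.014, 0]
  ],
  "yaw": [-7],
  "grip": [-1]
}}

```text
time_s: 20.28
ee_pos: [20.1, -9.5, 846.4]
ee_rot: [170.3, -32.1, 24.4]
force: [0.1, -2.2, -0.2]
gripper_width: 0.6
gripper_force: 0.0
```

```bash
python3 -c "
from h import *;st()"
```

```text
t 20.2833 pos [ 20.1  -9.5 846.4] rot [170.3 -32.1  24.4] q [ 14.68 -16.03  12.27  -8.96 150.39  73.93] F [ 0.1 -2.2 -0.2] w 0.6
tilt 33.33 heading 6.6 close az -70.7 close elev 8.2
```

>>> {"method": "send_rows", "body": {
  "xyz": [
    [-0.04, -0.008, -0.001]
  ],
  "yaw": [-5],
  "grip": [-1]
}}

```text
time_s: 20.37
ee_pos: [-3.8, -17.4, 846.5]
ee_rot: [169.6, -33.8, 19.3]
force: [0.6, -0.7, -0.7]
gripper_width: 0.2
gripper_force: 0.0
```

>>> {"method": "send_rows", "body": {
  "xyz": [
    [-0.04, -0.006, -0.002]
  ],
  "yaw": [-5],
  "grip": [-1]
}}

```text
time_s: 20.45
ee_pos: [-28.3, -24.3, 845.8]
ee_rot: [168.8, -35.4, 14.5]
force: [0.1, -0.4, 0.3]
gripper_width: 0.1
gripper_force: 0.0
```

>>> {"method": "send_rows", "body": {
  "xyz": [
    [-0.04, -0.002, -0.004]
  ],
  "yaw": [-5],
  "grip": [-1]
}}

```text
time_s: 20.53
ee_pos: [-53.5, -28.8, 844.2]
ee_rot: [168.0, -37.0, 9.9]
force: [0.3, -0.9, -0.0]
gripper_width: 0.4
gripper_force: 0.0
```

```bash
python3 - <<'E'
from h import *
st()
t=np.array([637.,68.5]);th=np.radians(-8.43);R=np.array([[np.cos(th),-np.sin(th)],[np.sin(th),np.cos(th)]])
d=load('t0');c=lambda x,y,z: onz(d,165+(x+.5)/4-.5,140+(y+.5)/4-.5,z)
w=load('w2');w1=load('w1')
for n,p in dict(tL=c(523,262,106),tR=c(604,276,106),w2L=onz(w,390/1.055,114/1.055,106),w2Lb=onz(w,272/1.055,110/1.055,106),w1a=onz(w1,390*.64,166*.64,106),w1b=onz(w1,487*.64,172*.64,106)).items(): print(n,p,(R.T@(p[:2]-t)).round(1))
# s7 enlarged and fresh scene
im=cv2.imread('pics/s7.png')[185:245,235:300];cv2.imwrite('pics/c9.png',cv2.resize(im,None,fx=9,fy=9,interpolation=cv2.INTER_CUBIC))
E
```

```text
t 20.5333 pos [-53.5 -28.8 844.2] rot [168.  -37.    9.9] q [  1.16 -21.57  12.27 -13.69 150.41  71.06] F [ 0.3 -0.9 -0. ] w 0.4
tilt 38.68 heading -9.6 close az -87.5 close elev 9.6
tL [547.6  -3.1 106. ] [-77.9 -83.9]
tR [538.  -61.5 106. ] [ -78.9 -143.1]
w2L [549.2  -3.7 106. ] [-76.3 -84.3]
w2Lb [539.1 -59.5 106. ] [ -78.1 -141. ]
w1a [538.3 -58.1 106. ] [ -79.1 -139.7]
w1b [549.9  -3.7 106. ] [-75.6 -84.2]
```

View pics/c9.png

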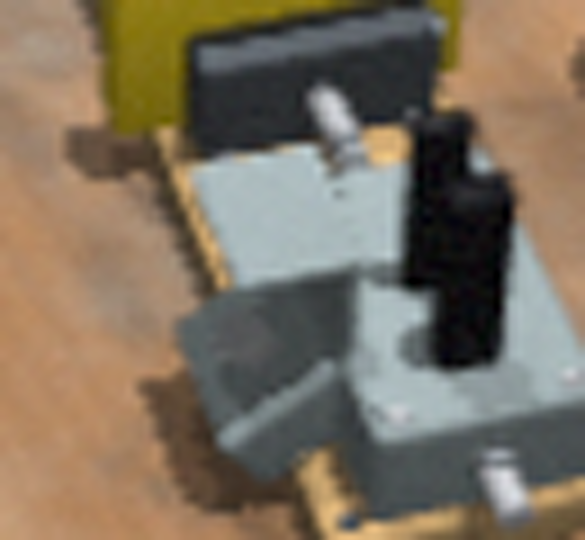

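```bash
python3 - <<'E'
from h import *
d=load('s7');t=np.array([637.,68.5]);th=np.radians(-8.43);R=np.array([[np.cos(th),-np.sin(th)],[np.sin(th),np.cos(th)]])
def P(x,y,z):
    q=R@[x,y]+t;u,v=proj(d,[*q,z]);return round((u-235)*9),round((v-185)*9)
for n,p in dict(hoodFL=(-78,-84,106),hoodFR=(-78,-140,106),hoodBL=(-40,-84,106),hoodBR=(-40,-140,106),housFR=(-40,-180,66),housBR=(40,-180,66),housFL=(-40,-60,66),post=(0,-148,143),button=(-67.5,-112,56),btnF=(-75.7,-112,50)).items(): print(n,P(*p))
im=cv2.imread('pics/s7.png')
def px(u,v): return im[185+v//9,235+u//9].tolist()
print([(a,px(*a)) for a in((260,330),(240,340),(270,440),(280,250),(250,430))])
E
```

```text
hoodFL (187, 166)
hoodFR (239, 286)
hoodBL (298, 143)
hoodBR (353, 262)
housFR (388, 437)
housBR (622, 384)
housFL (271, 179)
post (487, 172)
button (240, 325)
btnF (216, 342)
[((260, 330), [89, 85, 86]), ((240, 340), [85, 83, 83]), ((270, 440), [86, 83, 79]), ((280, 250), [185, 185, 168]), ((250, 430), [146, 144, 133])]
```

>>> {"method": "send_rows", "body": {
  "xyz": [
    [0.015, 0.002, -0.02],
    [0.035, 0.004, -0.045],
    [0.058, 0.005, -0.075],
    [0.081, 0.005, -0.105],
    [0.104, 0.005, -0.135],
    [0.127, 0.005, -0.165],
    [0.15, 0.005, -0.195],
    [0.173, 0.005, -0.225]
  ],
  "yaw": [0, 0, 1, 1, 1, 1, 1, 1],
  "grip": [-1, -1, -1, -1, -1, -1, -1, -1]
}}

```text
time_s: 21.2
ee_pos: [122.1, -23.8, 617.7]
ee_rot: [168.0, -37.0, 11.0]
force: [0.8, -0.1, 0.7]
gripper_width: 0.4
gripper_force: 0.0
```

```bash
python3 -c "
from h import *;st()
d=load('s7');print(onz(d,235+257/9,185+335/9,56))"
```

```text
t 21.2 pos [122.1 -23.8 617.7] rot [168. -37.  11.] q [  3.17 -40.57  83.09  -7.28  99.39  82.47] F [ 0.8 -0.1  0.7] w 0.4
tilt 38.58 heading -8.4 close az -86.2 close elev 9.5
[556.9 -38.9  56. ]
```

>>> {"method": "send_rows", "body": {
  "xyz": [
    [0.023, 0.003, -0.03],
    [0.046, 0.004, -0.06],
    [0.069, 0.004, -0.09],
    [0.092, 0.004, -0.12],
    [0.115, 0.004, -0.15],
    [0.138, 0.004, -0.18],
    [0.161, 0.004, -0.21],
    [0.184, 0.004, -0.24]
  ],
  "yaw": [0, 0, 0, 0, 0, 0, 0, 0],
  "grip": [-1, -1, -1, -1, -1, -1, -1, -1]
}}

```text
time_s: 21.87
ee_pos: [306.8, -20.7, 379.1]
ee_rot: [168.0, -37.0, 10.9]
force: [0.7, 0.6, 0.0]
gripper_width: 0.3
gripper_force: 0.0
```

```bash
python3 -c "
from h import *;st()"
```

```text
t 21.8667 pos [306.8 -20.7 379.1] rot [168.  -37.   10.9] q [ -0.6  -32.55 118.8   -6.01  55.52  84.21] F [0.7 0.6 0. ] w 0.3
tilt 38.64 heading -8.5 close az -86.4 close elev 9.6
```

>>> {"method": "send_rows", "body": {
  "xyz": [
    [0.023, 0, -0.03],
    [0.047, -0.001, -0.062],
    [0.071, -0.002, -0.094],
    [0.095, -0.003, -0.126],
    [0.119, -0.004, -0.158],
    [0.143, -0.0045, -0.19],
    [0.167, -0.0045, -0.221],
    [0.191, -0.0045, -0.253]
  ],
  "yaw": [0, 0, 0, 0, 0, 0, 0, 0],
  "grip": [-1, -1, -1, -1, -1, -1, -1, -1]
}}

```text
time_s: 22.53
ee_pos: [475.9, -29.8, 156.7]
ee_rot: [167.2, -36.7, 10.9]
force: [-0.3, -1.1, -0.5]
gripper_width: 1.0
gripper_force: 0.0
```

>>> {"method": "send_rows", "body": {
  "xyz": [
    [0, 0, 0],
    [0.01, -0.0015, -0.013],
    [0.022, -0.0032, -0.028],
    [0.034, -0.005, -0.042]
  ],
  "yaw": [0, 0, 0, 0],
  "grip": [-1, -1, -1, -1]
}}

```text
time_s: 22.87
ee_pos: [509.5, -37.1, 128.9]
ee_rot: [167.6, -36.4, 11.0]
force: [0.5, -1.2, 2.0]
gripper_width: 0.8
gripper_force: 0.0
```

```bash
python3 - <<'E'
from h import *
st(); w=snap('wrist','w10');s=snap('scene','s10')
im=cv2.imread('pics/w10.png')
# is the pod/button visible in the wrist view? print projections
for n,p in dict(button=(553.8,-33.4,56),hoodL=(538.3,-58.1,106),hoodR=(549.9,-3.7,106)).items(): print(n,np.round(proj(w,p),1))
E
```

```text
t 22.8667 pos [509.5 -37.1 128.9] rot [167.6 -36.4  11. ] q [ -2.75   5.54 134.72 -67.66   4.45 146.57] F [ 0.5 -1.2  2. ] w 0.8
tilt 38.23 heading -9.4 close az -86.5 close elev 10.0
button [241.1 207.2]
hoodL [281.1 210.2]
hoodR [208.8 186.7]
```

>>> {"method": "send_rows", "body": {
  "xyz": [
    [-0.012, 0.001, 0.015],
    [-0.034, 0.002, 0.043],
    [-0.058, 0.004, 0.073],
    [-0.082, 0.006, 0.103],
    [-0.106, 0.006, 0.133],
    [-0.13, 0.006, 0.163],
    [-0.15, 0.006, 0.19],
    [-0.15, 0.006, 0.19]
  ],
  "yaw": [0, 0, 0, 0, 0, 3, 9, 16],
  "grip": [-1, -1, -1, -1, -1, -1, -1, -1]
}}

```text
time_s: 23.63
ee_pos: [422.4, -46.9, 232.6]
ee_rot: [167.3, -35.3, 16.2]
force: [-0.3, -0.3, -1.1]
gripper_width: 0.5
gripper_force: 0.0
```

```bash
python3 -c "
from h import *;st()"
```

```text
t 23.6333 pos [422.4 -46.9 232.6] rot [167.3 -35.3  16.2] q [-10.43 -13.24 130.98   7.53  25.36  61.73] F [-0.3 -0.3 -1.1] w 0.5
tilt 37.2 heading -5.1 close az -81.2 close elev 10.3
```

>>> {"method": "send_rows", "body": {
  "xyz": [
    [-0.01, 0, 0.015],
    [-0.02, 0, 0.03],
    [-0.02, 0, 0.03],
    [-0.02, 0, 0.03]
  ],
  "yaw": [5, 11, 16, 16],
  "grip": [-1, -1, -1, -1]
}}

```text
time_s: 23.97
ee_pos: [403.3, -47.6, 261.2]
ee_rot: [167.1, -35.1, 30.7]
force: [-0.6, -0.1, -0.1]
gripper_width: 0.5
gripper_force: 0.0
```

```bash
python3 -c "
from h import *;st()"
```

```text
t 23.9667 pos [403.3 -47.6 261.2] rot [167.1 -35.1  30.7] q [-24.34 -15.51 127.82  31.24  39.76  19.73] F [-0.6 -0.1 -0.1] w 0.5
tilt 37.09 heading 9.0 close az -66.8 close elev 10.5
```

>>> {"method": "send_rows", "body": {
  "xyz": [
    [0.016, 0.001, -0.022],
    [0.036, 0.002, -0.05],
    [0.056, 0.003, -0.077],
    [0.076, 0.004, -0.104],
    [0.09, 0.005, -0.124],
    [0.097, 0.006, -0.133],
    [0.097, 0.006, -0.133]
  ],
  "yaw": [0, 0, 0, 0, 0, 0, 0],
  "grip": [-1, -1, -1, -1, -1, -1, -1]
}}

```text
time_s: 24.55
ee_pos: [500.7, -42.7, 124.0]
ee_rot: [167.6, -34.7, 30.0]
force: [-0.3, 1.1, 0.6]
gripper_width: 0.6
gripper_force: 0.0
```

```bash
python3 -c "
from h import *;st()"
```

```text
t 24.55 pos [500.7 -42.7 124. ] rot [167.6 -34.7  30. ] q [-15.75   6.05 133.86  67.51  15.59 -14.21] F [-0.3  1.1  0.6] w 0.6
tilt 36.58 heading 8.9 close az -67.1 close elev 10.2
```

>>> {"method": "send_rows", "body": {
  "xyz": [
    [0.012, 0.002, -0.016],
    [0.024, 0.004, -0.032],
    [0.036, 0.0055, -0.048],
    [0.044, 0.0068, -0.06],
    [0.044, 0.0068, -0.06]
  ],
  "yaw": [0, 0, 0, 0, 0],
  "grip": [-1, -1, -1, -1, -1]
}}

```text
time_s: 24.97
ee_pos: [545.1, -36.6, 65.0]
ee_rot: [167.4, -34.7, 30.1]
force: [-0.4, 0.1, 0.3]
gripper_width: 0.3
gripper_force: 0.0
```

>>> {"method": "send_rows", "body": {
  "xyz": [
    [0.003, 0.0005, -0.004],
    [0.006, 0.0009, -0.008],
    [0.006, 0.0009, -0.008]
  ],
  "yaw": [0, 0, 0],
  "grip": [-1, -1, -1]
}}

```text
time_s: 25.22
ee_pos: [550.4, -35.8, 58.1]
ee_rot: [167.3, -34.7, 30.2]
force: [-0.7, -0.6, -1.7]
gripper_width: 0.2
gripper_force: 0.4
```

```bash
python3 -c "
from h import *;st();snap('top','t11')"
```

```text
t 25.2167 pos [550.4 -35.8  58.1] rot [167.3 -34.7  30.2] q [-12.46  17.57 133.54 115.1   13.76 -60.51] F [-0.7 -0.6 -1.7] w 0.2
tilt 36.71 heading 8.7 close az -67.1 close elev 10.4
```

>>> {"method": "send_rows", "body": {
  "xyz": [
    [0.0024, 0.0004, -0.0032],
    [0.0024, 0.0004, -0.0032]
  ],
  "yaw": [0, 0],
  "grip": [-1, -1]
}}

```text
time_s: 25.43
ee_pos: [552.8, -35.7, 54.8]
ee_rot: [167.3, -34.7, 30.2]
force: [-2.4, 0.0, 3.2]
gripper_width: 0.3
gripper_force: 2.1
```

>>> {"method": "send_rows", "body": {
  "xyz": [
    [0.0024, 0.0004, -0.0032],
    [0.0024, 0.0004, -0.0032]
  ],
  "yaw": [0, 0],
  "grip": [-1, -1]
}}

```text
time_s: 25.6
ee_pos: [555.0, -35.8, 51.3]
ee_rot: [167.3, -34.7, 30.1]
force: [-3.2, -2.9, 3.7]
gripper_width: 0.2
gripper_force: 2.5
```

>>> {"method": "send_rows", "body": {
  "xyz": [
    [0.0024, 0.0004, -0.0032],
    [0.0024, 0.0004, -0.0032]
  ],
  "yaw": [0, 0],
  "grip": [-1, -1]
}}

```text
time_s: 25.77
ee_pos: [556.3, -35.7, 49.4]
ee_rot: [167.2, -34.7, 30.1]
force: [-18.6, -5.4, 25.7]
gripper_width: 0.5
gripper_force: 16.3
```

```bash
cat > jaw.py <<'E'
from h import *
import sys
# dark cushion/jaw band in the top view: profile along clamp y at clamp x=-30..30, z 68
d=snap('top',sys.argv[1]); im=cv2.cvtColor(d['frame'],cv2.COLOR_RGB2HSV).astype(int);g=d['frame'].astype(int)
t=np.array([637.,68.5]);th=np.radians(-8.43);R=np.array([[np.cos(th),-np.sin(th)],[np.sin(th),np.cos(th)]])
out=[]
for y in range(-64,52,4):
    v=[]
    for x in (20,26,32,36):
        q=R@[x,y]+t;u,w=proj(d,[*q,68]);v.append(g[int(round(w)),int(round(u))])
    m=np.mean(v,0); out.append((y,'Y' if m[0]-m[2]>90 and m[1]>.85*m[0] else 'D' if m.sum()<240 else 'w' if m[0]-m[2]>40 else 'g'))
print(''.join(c for _,c in out),'y from -64 step 4')
E
python3 jaw.py t12; python3 -c "
from h import *;st()"
```

```text
ggwgwwgggggDgwwwwwwwYYYYYYYwg y from -64 step 4
t 25.8167 pos [556.3 -35.7  49.4] rot [167.2 -34.7  30.1] q [-12.11  19.01 133.4  120.78  14.11 -65.98] F [-18.6  -5.3  25. ] w 0.4
tilt 36.7 heading 8.4 close az -67.2 close elev 10.5
```

>>> {"method": "send_rows", "body": {
  "xyz": [
    [-0.0006, -0.0001, 0.0008],
    [-0.0006, -0.0001, 0.0008],
    [-0.0006, -0.0001, 0.0008],
    [-0.0006, -0.0001, 0.0008],
    [-0.0006, -0.0001, 0.0008]
  ],
  "yaw": [0, 0, 0, 0, 0],
  "grip": [-1, -1, -1, -1, -1]
}}

```text
time_s: 26.23
ee_pos: [556.2, -35.7, 49.6]
ee_rot: [167.3, -34.7, 30.1]
force: [-11.5, -2.8, 14.3]
gripper_width: 0.3
gripper_force: 10.2
```

```bash
python3 jaw.py t13; python3 - <<'E'
from h import *
st()
# compare with earlier images: same classifier on t0 and t7
import re
src=open('jaw.py').read()
for f in('t0','t7'):
    d0=load(f); exec(src.replace("d=snap('top',sys.argv[1])","d=d0"))
E
```

```text
ggwwwwgggggDgwwwwwwwYYYYYYYwg y from -64 step 4
t 26.2833 pos [556.2 -35.7  49.6] rot [167.3 -34.7  30.1] q [-12.13  18.98 133.37 120.31  14.08 -65.53] F [-11.5  -4.7  15.1] w 1.1
tilt 36.66 heading 8.5 close az -67.2 close elev 10.5
ggwwwwgggggDDwYYYYYYYggwwwggg y from -64 step 4
gggggwwgggwwgwwggggDYYYYYYYwg y from -64 step 4
```

>>> {"method": "send_rows", "body": {
  "xyz": [
    [-0.008, -0.0012, 0.011],
    [-0.02, -0.003, 0.027],
    [-0.036, -0.0055, 0.049],
    [-0.052, -0.008, 0.075],
    [-0.07, -0.01, 0.105],
    [-0.08, -0.01, 0.14],
    [-0.09, -0.01, 0.175],
    [-0.1, -0.01, 0.21]
  ],
  "yaw": [0, 0, 0, 0, 0, 0, 0, 0],
  "grip": [-1, -1, -1, -1, -1, -1, -1, -1]
}}

```text
time_s: 26.95
ee_pos: [484.7, -37.9, 187.0]
ee_rot: [167.8, -34.9, 30.3]
force: [1.3, 0.4, 0.2]
gripper_width: 0.0
gripper_force: 0.0
```

```bash
python3 jaw.py t14; python3 - <<'E'
from h import *
st()
d=load('t14');im=d['frame'].astype(int);r,g,b=im.transpose(2,0,1)
m=((r-b>110)&(g>.8*r)&(r>150)).astype(np.uint8);k=np.zeros_like(m);k[145:215,240:300]=1;m*=k
n,l,s,c=cv2.connectedComponentsWithStats(m);i=1+np.argmax(s[1:,4]);print('area',s[i])
v,u=np.where(l==i);rc=cv2.minAreaRect(np.c_[u,v].astype(np.float32));print(rc)
for q in cv2.boxPoints(rc): print(onz(d,*q,112))
print('ctr',onz(d,*rc[0],112))
E
```

```text
ggwwwwgggggDgwwwwwwwYYYYYYYwg y from -64 step 4
t 27.0 pos [486.5 -39.  193.2] rot [167.2 -35.2  30.6] q [-16.16  -2.27 129.28  40.07  23.59  14.37] F [0.8 1.2 4.5] w 0.4
tilt 37.23 heading 9.0 close az -66.9 close elev 10.5
area [253 151  17  47 429]
((261.0377197265625, 173.60072326660156), (10.297911643981934, 46.207210540771484), 9.211027145385742)
[573.7 121.7 112. ]
[707.5 101.8 112. ]
[702.8  72.1 112. ]
[569.2  92.3 112. ]
ctr [637.9  97.  112. ]
```

>>> {"method": "send_rows", "body": {
  "xyz": [
    [-0.005, 0, 0.03],
    [-0.005, 0.005, 0.065],
    [0, 0.01, 0.1],
    [0.005, 0.015, 0.135],
    [0.01, 0.02, 0.165],
    [0.015, 0.025, 0.185],
    [0.02, 0.03, 0.195],
    [0.025, 0.035, 0.2]
  ],
  "yaw": [6, 13, 20, 27, 34, 41, 48, 55],
  "grip": [-1, -1, -1, -1, -1, -1, -1, -1]
}}

```text
time_s: 27.67
ee_pos: [511.3, -3.5, 389.4]
ee_rot: [167.4, -34.9, 85.8]
force: [0.7, 0.1, -0.6]
gripper_width: 0.3
gripper_force: 0.0
```

>>> {"method": "send_rows", "body": {
  "xyz": [
    [0.005, 0, 0],
    [0.01, 0, 0],
    [0.015, 0, 0],
    [0.02, 0, 0],
    [0.025, 0, 0],
    [0.03, 0, 0],
    [0.035, 0, 0],
    [0.04, 0, 0]
  ],
  "yaw": [7, 14, 21, 28, 35, 42, 49, 56],
  "grip": [-1, -1, -1, -1, -1, -1, -1, -1]
}}

```text
time_s: 28.33
ee_pos: [551.4, -3.6, 386.8]
ee_rot: [167.8, -35.0, 141.5]
force: [0.0, 0.3, 0.2]
gripper_width: 0.7
gripper_force: 0.0
```

```bash
python3 -c "
from h import *;st()"
```

```text
t 28.3333 pos [551.4  -3.6 386.8] rot [167.8 -35.  141.5] q [-16.02  26.11  62.63  27.33 117.08 -56.73] F [0.  0.3 0.2] w 0.7
tilt 36.79 heading 120.9 close az 44.5 close elev 9.9
```

>>> {"method": "send_rows", "body": {
  "xyz": [
    [0.008, 0, 0],
    [0.016, 0, 0],
    [0.024, 0, 0],
    [0.032, 0, 0],
    [0.04, 0, 0],
    [0.048, 0, 0],
    [0.055, 0, 0],
    [0.06, 0, 0]
  ],
  "yaw": [7, 14, 21, 28, 35, 42, 49, 56],
  "grip": [-1, -1, -1, -1, -1, -1, -1, -1]
}}

```text
time_s: 29.0
ee_pos: [612.2, -3.2, 386.4]
ee_rot: [167.8, -35.1, -162.4]
force: [-0.8, -0.4, -0.3]
gripper_width: 0.8
gripper_force: 0.0
```

>>> {"method": "send_rows", "body": {
  "xyz": [
    [0.005, 0, 0.02],
    [0.005, 0, 0.04],
    [0.005, 0, 0.04]
  ],
  "yaw": [3, 3, 3],
  "grip": [-1, -1, -1]
}}

```text
time_s: 29.25
ee_pos: [617.6, -2.1, 428.7]
ee_rot: [168.1, -34.5, -159.8]
force: [-0.6, -0.8, 0.9]
gripper_width: 0.2
gripper_force: 0.0
```

```bash
python3 -c "
from h import *;st()"
```

```text
t 29.25 pos [617.6  -2.1 428.7] rot [ 168.1  -34.5 -159.8] q [  -1.02   45.96   19.9    -0.92  150.43 -108.11] F [-0.6 -0.8  0.9] w 0.2
tilt 36.3 heading 179.7 close az 103.3 close elev 9.8
```

>>> {"method": "send_rows", "body": {
  "xyz": [
    [-0.01, 0, 0.04]
  ],
  "yaw": [0],
  "grip": [-1]
}}

```text
time_s: 29.33
ee_pos: [597.6, -2.8, 445.2]
ee_rot: [167.9, -34.9, -159.8]
force: [1.1, -1.0, -2.1]
gripper_width: 0.4
gripper_force: 0.0
```

>>> {"method": "send_rows", "body": {
  "xyz": [
    [-0.014, 0, 0.039]
  ],
  "yaw": [0],
  "grip": [-1]
}}

```text
time_s: 29.42
ee_pos: [569.5, -3.0, 474.9]
ee_rot: [168.2, -34.2, -160.0]
force: [-0.3, -0.5, 2.3]
gripper_width: 0.3
gripper_force: 0.0
```

>>> {"method": "send_rows", "body": {
  "xyz": [
    [-0.019, 0, 0.037]
  ],
  "yaw": [0],
  "grip": [-1]
}}

```text
time_s: 29.5
ee_pos: [540.0, -3.1, 501.8]
ee_rot: [168.5, -33.5, -160.2]
force: [0.3, -0.1, 1.6]
gripper_width: 0.5
gripper_force: 0.0
```

>>> {"method": "send_rows", "body": {
  "xyz": [
    [-0.02, 0, 0.036]
  ],
  "yaw": [0],
  "grip": [-1]
}}

```text
time_s: 29.58
ee_pos: [510.6, -3.2, 525.2]
ee_rot: [168.9, -32.8, -160.3]
force: [-0.4, -0.0, 0.8]
gripper_width: 0.3
gripper_force: 0.0
```

>>> {"method": "send_rows", "body": {
  "xyz": [
    [-0.022, 0, 0.035]
  ],
  "yaw": [0],
  "grip": [-1]
}}

```text
time_s: 29.67
ee_pos: [480.3, -3.3, 545.8]
ee_rot: [169.1, -32.2, -160.5]
force: [-0.0, 0.7, 0.5]
gripper_width: 0.4
gripper_force: 0.0
```

>>> {"method": "send_rows", "body": {
  "xyz": [
    [-0.023, 0, 0.034]
  ],
  "yaw": [0],
  "grip": [-1]
}}

```text
time_s: 29.75
ee_pos: [449.8, -3.3, 564.2]
ee_rot: [169.4, -31.6, -160.6]
force: [-0.7, 1.6, 0.5]
gripper_width: 0.3
gripper_force: 0.0
```

```bash
python3 -c "
from h import *;st()"
```

```text
t 29.75 pos [449.8  -3.3 564.2] rot [ 169.4  -31.6 -160.6] q [  -1.42   25.11   37.55   -1.29  150.46 -108.73] F [-0.7  1.6  0.5] w 0.3
tilt 33.13 heading 179.7 close az 103.8 close elev 9.0
```

>>> {"method": "send_rows", "body": {
  "xyz": [
    [0.03, 0, 0.028]
  ],
  "yaw": [0],
  "grip": [-1]
}}

```text
time_s: 29.83
ee_pos: [460.1, -3.5, 568.3]
ee_rot: [170.3, -29.7, -161.0]
force: [-0.3, -0.4, 2.1]
gripper_width: 0.6
gripper_force: 0.0
```

>>> {"method": "send_rows", "body": {
  "xyz": [
    [0.03, 0, 0.028]
  ],
  "yaw": [0],
  "grip": [-1]
}}

```text
time_s: 29.92
ee_pos: [478.4, -3.7, 562.7]
ee_rot: [170.6, -28.9, -161.2]
force: [0.2, -0.8, -1.3]
gripper_width: 0.5
gripper_force: 0.0
```

>>> {"method": "send_rows", "body": {
  "xyz": [
    [0.03, 0, 0.028]
  ],
  "yaw": [0],
  "grip": [-1]
}}

```text
time_s: 30.0
ee_pos: [494.1, -3.9, 558.5]
ee_rot: [171.0, -28.0, -161.3]
force: [0.4, 1.1, -0.4]
gripper_width: 0.4
gripper_force: 0.0
```

>>> {"method": "send_rows", "body": {
  "xyz": [
    [0.02, 0, 0.036]
  ],
  "yaw": [0],
  "grip": [-1]
}}

```text
time_s: 30.08
ee_pos: [499.3, -4.0, 559.8]
ee_rot: [171.3, -27.1, -161.5]
force: [0.5, -0.5, -1.1]
gripper_width: 0.6
gripper_force: 0.0
```

>>> {"method": "send_rows", "body": {
  "xyz": [
    [0, 0, 0.041]
  ],
  "yaw": [0],
  "grip": [-1]
}}

```text
time_s: 30.17
ee_pos: [486.4, -4.1, 570.9]
ee_rot: [171.7, -26.2, -161.6]
force: [0.2, 0.7, -1.0]
gripper_width: 0.4
gripper_force: 0.0
```

>>> {"method": "send_rows", "body": {
  "xyz": [
    [0, 0, 0.041]
  ],
  "yaw": [0],
  "grip": [-1]
}}

```text
time_s: 30.25
ee_pos: [470.3, -4.2, 585.7]
ee_rot: [172.2, -24.9, -161.8]
force: [-0.2, 0.4, -0.6]
gripper_width: 0.6
gripper_force: 0.0
```

```bash
python3 -c "
from h import *;st()"
```

```text
t 30.25 pos [470.3  -4.2 585.7] rot [ 172.2  -24.9 -161.8] q [  -1.4    25.99   29.56   -1.46  150.46 -109.  ] F [-0.2  0.4 -0.6] w 0.6
tilt 26.03 heading -179.8 close az 104.9 close elev 7.1
```

>>> {"method": "send_rows", "body": {
  "xyz": [
    [0.037, 0, -0.008],
    [0.074, 0, -0.02],
    [0.11, 0, -0.032],
    [0.145, 0, -0.045]
  ],
  "yaw": [0, 0, 0, 0],
  "grip": [-1, -1, -1, -1]
}}

```text
time_s: 30.58
ee_pos: [586.6, -4.3, 516.6]
ee_rot: [172.6, -23.8, -161.9]
force: [0.3, 0.6, -1.1]
gripper_width: 0.4
gripper_force: 0.0
```

>>> {"method": "send_rows", "body": {
  "xyz": [
    [-0.01, 0, 0.041]
  ],
  "yaw": [0],
  "grip": [-1]
}}

```text
time_s: 30.67
ee_pos: [577.1, -4.6, 517.0]
ee_rot: [172.2, -24.9, -161.7]
force: [6.4, -0.3, -8.1]
gripper_width: 0.1
gripper_force: 0.0
```

>>> {"method": "send_rows", "body": {
  "xyz": [
    [-0.01, 0, 0.041]
  ],
  "yaw": [0],
  "grip": [-1]
}}

```text
time_s: 30.75
ee_pos: [546.0, -4.5, 548.4]
ee_rot: [172.8, -23.5, -162.0]
force: [-1.4, -0.0, 1.9]
gripper_width: 0.1
gripper_force: 0.0
```

>>> {"method": "send_rows", "body": {
  "xyz": [
    [-0.01, 0, 0.041]
  ],
  "yaw": [0],
  "grip": [-1]
}}

```text
time_s: 30.83
ee_pos: [518.4, -4.5, 574.5]
ee_rot: [173.4, -21.8, -162.2]
force: [-0.4, 0.2, 1.7]
gripper_width: 0.2
gripper_force: 0.0
```

>>> {"method": "send_rows", "body": {
  "xyz": [
    [-0.01, 0, 0.041]
  ],
  "yaw": [0],
  "grip": [-1]
}}

```text
time_s: 30.92
ee_pos: [494.0, -4.5, 594.1]
ee_rot: [173.9, -20.6, -162.4]
force: [-1.2, -0.3, 1.1]
gripper_width: 0.6
gripper_force: 0.0
```

```bash
python3 -c "
from h import *;st()"
```

```text
t 30.9167 pos [494.   -4.5 594.1] rot [ 173.9  -20.6 -162.4] q [  -1.35   27.89   23.04   -1.5   150.46 -109.05] F [-1.2 -0.3  1.1] w 0.6
tilt 21.41 heading -179.3 close az 105.5 close elev 5.7
```

>>> {"method": "send_rows", "body": {
  "xyz": [
    [0.016, 0, 0.038]
  ],
  "yaw": [0],
  "grip": [-1]
}}

```text
time_s: 31.0
ee_pos: [490.3, -4.6, 604.3]
ee_rot: [174.5, -18.8, -162.6]
force: [-1.4, 0.2, 1.3]
gripper_width: 0.3
gripper_force: 0.0
```

>>> {"method": "send_rows", "body": {
  "xyz": [
    [0.016, 0, 0.038]
  ],
  "yaw": [0],
  "grip": [-1]
}}

```text
time_s: 31.08
ee_pos: [491.9, -4.7, 607.8]
ee_rot: [174.9, -17.9, -162.6]
force: [-0.4, -0.5, -0.5]
gripper_width: 0.3
gripper_force: 0.0
```

>>> {"method": "send_rows", "body": {
  "xyz": [
    [0.016, 0, 0.038]
  ],
  "yaw": [0],
  "grip": [-1]
}}

```text
time_s: 31.17
ee_pos: [493.3, -4.8, 611.5]
ee_rot: [175.2, -16.9, -162.7]
force: [0.5, 0.4, -0.3]
gripper_width: 0.4
gripper_force: 0.0
```

>>> {"method": "send_rows", "body": {
  "xyz": [
    [0.01, 0, 0.04]
  ],
  "yaw": [0],
  "grip": [-1]
}}

```text
time_s: 31.25
ee_pos: [489.5, -5.0, 617.7]
ee_rot: [175.6, -16.0, -162.7]
force: [0.5, -0.1, 0.4]
gripper_width: 0.2
gripper_force: 0.0
```

>>> {"method": "send_rows", "body": {
  "xyz": [
    [0.005, 0, 0.041]
  ],
  "yaw": [0],
  "grip": [-1]
}}

```text
time_s: 31.33
ee_pos: [480.0, -5.1, 627.4]
ee_rot: [175.9, -14.9, -162.8]
force: [0.2, -0.1, -0.2]
gripper_width: 0.6
gripper_force: 0.0
```

>>> {"method": "send_rows", "body": {
  "xyz": [
    [0, 0, 0.041]
  ],
  "yaw": [0],
  "grip": [-1]
}}

```text
time_s: 31.42
ee_pos: [466.4, -5.3, 638.9]
ee_rot: [176.4, -13.7, -162.9]
force: [-0.6, -1.4, -0.4]
gripper_width: 0.7
gripper_force: 0.0
```

>>> {"method": "send_rows", "body": {
  "xyz": [
    [-0.01, 0, 0.04]
  ],
  "yaw": [0],
  "grip": [-1]
}}

```text
time_s: 31.5
ee_pos: [446.1, -5.5, 651.7]
ee_rot: [176.7, -12.8, -162.9]
force: [-0.8, 0.3, 0.0]
gripper_width: 0.6
gripper_force: 0.0
```

>>> {"method": "send_rows", "body": {
  "xyz": [
    [-0.01, 0, 0.04]
  ],
  "yaw": [0],
  "grip": [-1]
}}

```text
time_s: 31.58
ee_pos: [425.0, -5.6, 664.7]
ee_rot: [177.1, -11.7, -163.0]
force: [-0.2, -0.4, 0.1]
gripper_width: 0.2
gripper_force: 0.0
```

```bash
python3 -c "
from h import *;st()"
```

```text
t 31.5833 pos [425.   -5.6 664.7] rot [ 177.1  -11.7 -163. ] q [  -1.56   19.7    21.82   -1.94  150.46 -109.86] F [-0.2 -0.4  0.1] w 0.2
tilt 12.03 heading -177.0 close az 106.4 close elev 2.8
```

>>> {"method": "send_rows", "body": {
  "xyz": [
    [0.012, 0.006, -0.02],
    [0.028, 0.014, -0.055],
    [0.044, 0.022, -0.09],
    [0.06, 0.03, -0.125],
    [0.076, 0.038, -0.16],
    [0.092, 0.046, -0.195],
    [0.108, 0.054, -0.23],
    [0.124, 0.062, -0.265]
  ],
  "yaw": [-5, -10, -15, -20, -24.8, -24.8, -24.8, -24.8],
  "grip": [1, 1, 1, 1, 1, 1, 1, 1]
}}

```text
time_s: 32.25
ee_pos: [549.3, 56.6, 398.1]
ee_rot: [177.1, -11.7, 172.2]
force: [-0.2, -0.1, 0.3]
gripper_width: 50.8
gripper_force: 0.0
```

>>> {"method": "send_rows", "body": {
  "xyz": [
    [0.016, 0.008, -0.035],
    [0.032, 0.016, -0.07],
    [0.048, 0.024, -0.105],
    [0.064, 0.032, -0.14],
    [0.08, 0.038, -0.175],
    [0.09, 0.044, -0.2],
    [0.09, 0.044, -0.21],
    [0.09, 0.044, -0.21]
  ],
  "yaw": [0, 0, 0, 0, 0, 0, 0, 0],
  "grip": [1, 1, 1, 1, 1, 1, 1, 1]
}}

```text
time_s: 32.92
ee_pos: [637.7, 100.3, 186.4]
ee_rot: [177.2, -12.1, 172.2]
force: [-1.0, 0.4, 0.1]
gripper_width: 91.4
gripper_force: 0.0
```

```bash
python3 - <<'E'
from h import *
st(); d=snap('wrist','w15'); t=load('t0')
im=d['frame'].astype(int);r,g,b=im.transpose(2,0,1)
m=((r-b>80)&(g>.75*r)&(r>110)).astype(np.uint8)
n,l,s,c=cv2.connectedComponentsWithStats(m);i=1+np.argmax(s[1:,4]);print('area',s[i])
v,u=np.where(l==i);rc=cv2.minAreaRect(np.c_[u,v].astype(np.float32));print(rc)
for q in cv2.boxPoints(rc): print(q,onz(d,*q,112))
# bright (top face) only
mb=(l==i)&(r>200);v,u=np.where(mb)
if len(u)>50:
  rc=cv2.minAreaRect(np.c_[u,v].astype(np.float32));print('bright',rc[1],[onz(d,*q,112).tolist() for q in cv2.boxPoints(rc)],onz(d,*rc[0],112))
print('expected px of top centre',proj(d,[639,100,112]), 'cam',np.array(d['pose'])[:3,3])
c=lambda x,y,z: onz(t,165+(x+.5)/4-.5,140+(y+.5)/4-.5,z);print('cup',c(105,128,97))
E
```

```text
t 32.9167 pos [637.7 100.3 186.4] rot [177.2 -12.1 172.2] q [  5.12  31.77  72.79   5.39  86.63 -77.67] F [-1.   0.4  0.1] w 91.4
tilt 12.38 heading 159.2 close az 81.7 close elev 2.7
area [  78    0  121   96 4693]
((137.99998474121094, 47.49999237060547), (119.99998474121094, 94.99998474121094), 0.0)
[77.99999  94.999985] [514.9 -26.2 112. ]
[77.99999  0.     ] [441.4 -12.2 112. ]
[197.99997   0.     ] [452.7  82.9 112. ]
[197.99997   94.999985] [527.9  70.8 112. ]
bright (120.0, 93.0) [[513.3, -25.9, 112.0], [441.4, -12.2, 112.0], [452.7, 82.9, 112.0], [526.3, 71.1, 112.0]] [483.   28.6 112. ]
expected px of top centre (np.float64(251.79023579430364), np.float64(219.49927860038304)) cam [595.35608512  97.55373852 369.92122798]
cup [644.2 304.1  97. ]
```

```bash
python3 - <<'E'
from h import *
d=load('w15');im=d['frame'];hsv=cv2.cvtColor(im,cv2.COLOR_RGB2HSV)
m=(hsv[...,0]>24)&(hsv[...,0]<34)&(hsv[...,1]>170)&(hsv[...,2]>70)
for v in range(110,290,15):
    u=np.where(m[v,180:340])[0]+180
    if len(u)>3:
        vals=im[v,u].sum(1); print(v,u.min(),u.max(),onz(d,u.min()-.5,v,112)[:2],onz(d,u.max()+.5,v,112)[:2],vals[::3].tolist())
E
```

```bash
python3 - <<'E'
from h import *
d=load('w15');im=d['frame']
for v in (130,160,190,215,235): print(v,[tuple(int(a) for a in im[v,u]) for u in range(205,305,6)])
E
```

```text
130 [(107, 88, 74), (105, 84, 66), (194, 156, 124), (190, 151, 120), (198, 162, 131), (192, 152, 122), (196, 167, 141), (190, 156, 131), (188, 163, 139), (176, 154, 138), (174, 148, 129), (177, 150, 130), (174, 143, 121), (175, 148, 127), (109, 97, 85), (106, 90, 79), (186, 160, 138)]
160 [(184, 163, 146), (105, 89, 79), (81, 70, 63), (80, 68, 62), (89, 75, 63), (164, 140, 117), (254, 252, 130), (254, 252, 131), (254, 252, 129), (254, 252, 129), (224, 175, 141), (169, 135, 111), (222, 180, 147), (213, 172, 135), (202, 166, 135), (112, 96, 82), (112, 96, 82)]
190 [(29, 29, 26), (174, 147, 110), (166, 142, 105), (124, 105, 77), (120, 100, 76), (123, 104, 77), (191, 169, 74), (195, 171, 74), (192, 170, 73), (196, 173, 76), (73, 78, 83), (75, 81, 88), (74, 79, 81), (81, 84, 89), (154, 129, 94), (164, 138, 103), (155, 132, 96)]
215 [(21, 18, 23), (139, 117, 87), (130, 109, 80), (131, 110, 82), (130, 110, 81), (128, 108, 81), (190, 168, 71), (179, 157, 67), (146, 129, 56), (147, 131, 59), (54, 58, 60), (53, 57, 60), (74, 76, 80), (76, 80, 87), (162, 136, 101), (165, 138, 102), (173, 144, 105)]
235 [(24, 23, 25), (180, 150, 111), (255, 246, 193), (127, 105, 76), (129, 106, 79), (125, 104, 75), (145, 128, 55), (145, 128, 56), (145, 130, 56), (143, 126, 52), (51, 55, 59), (51, 55, 58), (157, 158, 161), (156, 158, 160), (159, 130, 95), (160, 133, 97), (162, 134, 97)]
```

>>> {"method": "send_rows", "body": {
  "xyz": [
    [0.001, 0, -0.03],
    [0.001, 0, -0.06],
    [0.001, 0, -0.085],
    [0.001, 0, -0.1],
    [0.001, 0, -0.103],
    [0.001, 0, -0.103]
  ],
  "yaw": [0, 0, 0, 0, 0, 0],
  "grip": [1, 1, 1, 1, 1, 1]
}}

```text
time_s: 33.47
ee_pos: [640.7, 100.1, 88.2]
ee_rot: [177.1, -11.6, 172.2]
force: [0.1, 0.2, 0.4]
gripper_width: 91.2
gripper_force: 0.0
```

>>> {"method": "send_rows", "body": {
  "xyz": [
    [0, 0, 0],
    [0, 0, 0],
    [0, 0, 0],
    [0, 0, 0],
    [0, 0, 0],
    [0, 0, 0],
    [0, 0, 0],
    [0, 0, 0]
  ],
  "yaw": [0, 0, 0, 0, 0, 0, 0, 0],
  "grip": [-1, -1, -1, -1, -1, -1, -1, -1],
  "grip_force": 20
}}

```text
time_s: 34.13
ee_pos: [640.4, 100.4, 86.5]
ee_rot: [177.1, -11.7, 172.2]
force: [0.2, -0.1, 0.2]
gripper_width: 40.9
gripper_force: 0.0
```

```bash
python3 -c "
from h import *;st()"
```

```text
t 34.1333 pos [640.4 100.4  86.5] rot [177.1 -11.7 172.2] q [  5.1   35.73  80.34   5.59  74.75 -78.82] F [ 0.2 -0.1  0.2] w 40.9
tilt 12.01 heading 158.2 close az 81.7 close elev 2.8
```

>>> {"method": "send_rows", "body": {
  "xyz": [
    [0, 0, 0],
    [0, 0, 0],
    [0, 0, 0],
    [0, 0, 0],
    [0, 0, 0],
    [0, 0, 0]
  ],
  "yaw": [0, 0, 0, 0, 0, 0],
  "grip": [-1, -1, -1, -1, -1, -1]
}}

```text
time_s: 34.63
ee_pos: [640.2, 98.4, 86.5]
ee_rot: [177.3, -11.7, 172.2]
force: [-0.7, -5.5, 0.8]
gripper_width: 22.5
gripper_force: 19.7
```

>>> {"method": "send_rows", "body": {
  "xyz": [
    [0, -0.001, 0.01],
    [0, -0.002, 0.03],
    [0, -0.002, 0.06],
    [0, -0.002, 0.09],
    [0, -0.002, 0.12],
    [0, -0.002, 0.12]
  ],
  "yaw": [0, 0, 0, 0, 0, 0],
  "grip": [-1, -1, -1, -1, -1, -1]
}}

```text
time_s: 35.13
ee_pos: [643.3, 99.5, 214.1]
ee_rot: [176.8, -11.0, 172.3]
force: [0.4, -0.3, -0.5]
gripper_width: 21.8
gripper_force: 20.0
```

```bash
python3 -c "
from h import *;st()"
```

```text
t 35.1333 pos [643.3  99.5 214.1] rot [176.8 -11.  172.3] q [  4.96  30.84  70.31   5.47  88.88 -77.62] F [ 0.4 -0.3 -0.5] w 21.8
tilt 11.41 heading 156.1 close az 81.7 close elev 3.1
```

>>> {"method": "send_rows", "body": {
  "xyz": [
    [-0.012, 0.022, 0],
    [-0.028, 0.05, 0],
    [-0.046, 0.08, 0],
    [-0.064, 0.11, 0],
    [-0.082, 0.14, 0],
    [-0.1, 0.17, 0],
    [-0.115, 0.2, 0],
    [-0.125, 0.22, 0]
  ],
  "yaw": [2, 5, 8, 11, 14, 17, 18.2, 18.2],
  "grip": [-1, -1, -1, -1, -1, -1, -1, -1]
}}

```text
time_s: 35.8
ee_pos: [513.1, 321.8, 206.6]
ee_rot: [177.0, -11.7, -169.4]
force: [0.4, -0.9, -0.9]
gripper_width: 22.0
gripper_force: 20.0
```

>>> {"method": "send_rows", "body": {
  "xyz": [
    [0, 0, -0.01],
    [0, 0, -0.03],
    [0, 0, -0.05],
    [0, 0, -0.06],
    [0, 0, -0.06]
  ],
  "yaw": [0, 0, 0, 0, 0],
  "grip": [-1, -1, -1, -1, -1]
}}

```text
time_s: 36.22
ee_pos: [514.0, 317.4, 143.7]
ee_rot: [177.2, -12.0, -169.6]
force: [-0.4, 0.2, -1.1]
gripper_width: 22.2
gripper_force: 20.0
```

```bash
python3 - <<'E'
from h import *
st(); d=snap('wrist','w16'); im=d['frame']
c,s=np.cos(np.radians(9.8)),np.sin(np.radians(9.8))
# profile across the slot (y local) at local x=-60 (front, visible past carton): z=60 plane
for lx in (-72,-66):
  row=[]
  for ly in range(-60,44,4):
    p=[516.2+c*lx-s*ly,318.4+s*lx+c*ly,60];u,v=proj(d,p);u,v=int(round(u)),int(round(v))
    row.append((ly,int(im[v,u].sum())) if 0<=u<512 and 0<=v<384 else (ly,-1))
  print(lx,row)
print(proj(d,[516.2-72*c,318.4-72*s,60]))
E
```

```text
t 36.2167 pos [514.  317.4 143.7] rot [ 177.2  -12.  -169.6] q [ 27.2   29.28  83.52   6.27  77.96 -74.78] F [-0.4  0.2 -1.1] w 22.2
tilt 12.3 heading 177.1 close az 99.8 close elev 2.7
-72 [(-60, 498), (-56, 483), (-52, 482), (-48, 383), (-44, 317), (-40, 283), (-36, 289), (-32, 305), (-28, 528), (-24, 491), (-20, 406), (-16, 514), (-12, 634), (-8, 634), (-4, 633), (0, 633), (4, 632), (8, 633), (12, 633), (16, 633), (20, 635), (24, 480), (28, 477), (32, 304), (36, 447), (40, 283)]
-66 [(-60, 505), (-56, 529), (-52, 461), (-48, 232), (-44, 245), (-40, 130), (-36, 231), (-32, 234), (-28, 344), (-24, 446), (-20, 393), (-16, 121), (-12, 632), (-8, 632), (-4, 634), (0, 634), (4, 633), (8, 634), (12, 632), (16, 635), (20, 638), (24, 425), (28, 172), (32, 279), (36, 369), (40, 420)]
(np.float64(252.45746027463872), np.float64(138.19540033230493))
```

>>> {"method": "send_rows", "body": {
  "xyz": [
    [0.001, -0.002, -0.015],
    [0.001, -0.002, -0.03],
    [0.001, -0.002, -0.045],
    [0.001, -0.002, -0.055],
    [0.001, -0.002, -0.065],
    [0.001, -0.002, -0.07],
    [0.001, -0.002, -0.074],
    [0.001, -0.002, -0.075]
  ],
  "yaw": [0, 0, 0, 0, 0, 0, 0, 0],
  "grip": [-1, -1, -1, -1, -1, -1, -1, -1]
}}

```text
time_s: 36.93
ee_pos: [516.5, 316.4, 71.5]
ee_rot: [177.1, -11.7, -169.6]
force: [0.2, -0.8, 0.6]
gripper_width: 21.6
gripper_force: 20.0
```

>>> {"method": "send_rows", "body": {
  "xyz": [
    [0, 0, 0],
    [0, 0, -0.0005],
    [0, 0, -0.0005]
  ],
  "yaw": [0, 0, 0],
  "grip": [-1, -1, -1]
}}

```text
time_s: 37.18
ee_pos: [516.8, 316.7, 71.7]
ee_rot: [177.1, -11.6, -169.6]
force: [-0.3, 0.1, -0.4]
gripper_width: 22.0
gripper_force: 20.0
```

```bash
python3 -c "
from h import *;st()"
```

```text
t 37.1833 pos [516.8 316.7  71.7] rot [ 177.1  -11.6 -169.6] q [ 27.04  32.78  88.45   6.51  69.17 -75.97] F [-0.3  0.1 -0.4] w 22.0
tilt 11.94 heading 176.2 close az 99.9 close elev 2.9
```

>>> {"method": "send_rows", "body": {
  "xyz": [
    [0, 0, -0.001],
    [0, 0, -0.001]
  ],
  "yaw": [0, 0],
  "grip": [-1, -1]
}}

```text
time_s: 37.35
ee_pos: [516.9, 316.7, 71.5]
ee_rot: [177.1, -11.6, -169.6]
force: [0.3, 0.3, 4.8]
gripper_width: 21.6
gripper_force: 20.0
```

>>> {"method": "send_rows", "body": {
  "xyz": [
    [0, 0, -0.001],
    [0, 0, -0.001]
  ],
  "yaw": [0, 0],
  "grip": [-1, -1]
}}

```text
time_s: 37.52
ee_pos: [517.0, 316.7, 71.4]
ee_rot: [177.1, -11.5, -169.6]
force: [0.2, -1.4, 9.8]
gripper_width: 22.1
gripper_force: 20.0
```

>>> {"method": "send_rows", "body": {
  "xyz": [
    [0, 0, -0.001],
    [0, 0, -0.001]
  ],
  "yaw": [0, 0],
  "grip": [-1, -1]
}}

```text
time_s: 37.68
ee_pos: [517.0, 316.8, 71.4]
ee_rot: [177.0, -11.5, -169.5]
force: [-1.2, -2.9, 14.3]
gripper_width: 21.8
gripper_force: 20.0
```

>>> {"method": "send_rows", "body": {
  "xyz": [
    [0, 0, 0.002],
    [0, 0, 0.002],
    [0, 0, 0.002],
    [0, 0, 0.002],
    [0, 0, 0.002],
    [0, 0, 0.002],
    [0, 0, 0.002],
    [0, 0, 0.002]
  ],
  "yaw": [0, 0, 0, 0, 0, 0, 0, 0],
  "grip": [-0.4, -0.3, -0.2, -0.1, 0, 0.2, 0.4, 0.4]
}}

```text
time_s: 38.35
ee_pos: [516.4, 316.4, 69.9]
ee_rot: [177.1, -11.7, -169.6]
force: [-0.2, -0.2, 0.2]
gripper_width: 62.1
gripper_force: 0.0
```

>>> {"method": "send_rows", "body": {
  "xyz": [
    [0, 0, 0.005],
    [0, 0, 0.02],
    [0, 0, 0.045],
    [0, 0, 0.08],
    [0, 0, 0.12],
    [0, 0, 0.16],
    [-0.02, 0, 0.19],
    [-0.03, 0, 0.2]
  ],
  "yaw": [0, 0, 0, 0, 0, 0, 0, 0],
  "grip": [0.4, 0.4, 0.4, 0.4, 0.4, 0.4, 0.4, 0.4]
}}

```text
time_s: 39.02
ee_pos: [486.8, 317.3, 275.9]
ee_rot: [176.9, -11.2, -169.5]
force: [-0.2, 0.6, 1.3]
gripper_width: 63.9
gripper_force: 0.0
```

```bash
python3 jaw.py t20; python3 - <<'E'
from h import *
st(); snap('scene','s20');w=snap('wrist','w20')
for f in ('s20','w20'):
    d=load(f);im=d['frame'].astype(int);r,g,b=im.transpose(2,0,1)
    m=((g>.86*r)&(r-b>.4*r)&(r>120)).astype(np.uint8)
    n,l,s,c=cv2.connectedComponentsWithStats(m)
    for i in np.argsort(-s[1:,4])[:4]+1:
        v,u=np.where(l==i);rc=cv2.minAreaRect(np.c_[u,v].astype(np.float32));print(f,s[i],rc)
c,si=np.cos(np.radians(9.8)),np.sin(np.radians(9.8))
for f in ('s20','w20'):
    d=load(f)
    for z in (6,96):
        print(f,z,[np.round(proj(d,[516.2+c*x-si*y,318+si*x+c*y,z])).astype(int).tolist() for x in(-65,65) for y in(-11,11)])
E
```

```text
ggwwwwgggggDgwwwwgggwggwwwggg y from -64 step 4
t 39.0667 pos [485.2 317.3 275.9] rot [ 176.9  -11.3 -169.5] q [ 28.36  22.35  75.65   6.38  91.78 -72.22] F [-1.3 -0.2  0.9] w 63.7
tilt 11.67 heading 175.1 close az 99.9 close elev 3.0
s20 [ 391  135   58   40 1147] ((419.75006103515625, 153.75001525878906), (57.27565002441406, 28.284271240234375), 45.0)
s20 [404 358  18  11 149] ((412.5, 363.0), (10.0, 17.0), 90.0)
s20 [210 140  13  18 134] ((215.0345001220703, 148.41378784179688), (12.342806816101074, 16.019386291503906), 66.80140686035156)
s20 [157  47  13  10  86] ((162.1999969482422, 50.90000534057617), (8.049844741821289, 12.074766159057617), 63.43495178222656)
w20 [ 238  172   18   95 1614] ((246.5, 219.0), (94.0, 17.0), 90.0)
w20 [ 74  84  34  19 468] ((90.04877471923828, 92.93903350830078), (16.675161361694336, 32.35643768310547), 83.6598129272461)
w20 [134  80  10  16 107] ((137.79412841796875, 87.67647552490234), (16.249887466430664, 7.518604278564453), 75.96376037597656)
w20 [383 282   2   6   8] ((383.5, 284.5), (5.0, 1.0), 90.0)
s20 6 [[193, 176], [190, 173], [225, 163], [222, 159]]
s20 96 [[191, 156], [188, 153], [224, 143], [221, 139]]
w20 6 [[237, 172], [252, 172], [237, 257], [252, 257]]
w20 96 [[236, 174], [254, 174], [236, 279], [254, 279]]
```

```bash
python3 -c "
from workcell import env;print(env.job_done())"
```

```text
the job is handed in; nothing more can be done
None
```

The job is handed in at about 39 s of the 72 s limit: the carton was clamped with five trigger strokes (cushion pushed in about 6 mm) and held by the ratchet alone, the release sprang the jaw home, and the carton now stands upright in the wide slot; cup, tub and stapler were not touched, but an unlisted red and yellow stick on the desk was gripped once as a possible press tool (it slipped out and stayed within a pixel or so of its place), and readings touched the arm's joint limits while tilting the tool (joint 3 read 12.24° against its 12.27° limit, joint 6 146.57° against 146.56°).

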